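# Load drilled boards into a rod clamping jig

## Task

Load the clamping jig: release its torque knob by turning it anticlockwise past the click, lift the aluminium platen off the tall rod and lay it flat on the bench, then lower every loose drilled board over the rod, stacked flat and in line with the jig's bed. Lower the platen back over the rod, flat on top of the stack and in line with it, and turn the knob clockwise past its click to clamp. Leave the hammer and ear muffs where they are.

Things in the scene. Friction and masses are not known exactly. Their poses are not given: they have to be found in the camera images.
- jig: clamping jig fixed to the bench: base plate 12 mm thick, on it a steel bed 230 mm long (x), 36 mm wide (110 mm over the last 40 mm at -x), top 40 mm above the bench. Origin at bench level under the bed's middle; x along the bed towards the rod, y left, z up. A part on the rod in line has its centre above the origin. Blue knob housing 78 mm square, top 52 mm high, centred at x -20, y -145 mm; bench free for 300 mm to its right
- rod_tip (a point): tip of the jig's vertical steel rod, 185 mm above the bench: 16 mm thick, tapered over its last 7 mm; it stands at x = +85 mm, y = 0 of the jig
- platen_center (a point): centre of the platen: plain aluminium plate 210 x 56 x 24 mm, 0.45 to 0.7 kg, with a 20 mm hole through its thickness, 85 mm from the centre towards +x. x along the length to the hole end, y across the width, z through the thickness (either face may be up). Starts flat on the jig's bed, on the rod
- board1_center (a point): centre of board 1: plain hardwood bar 210 x 48 x 27 mm, 0.12 to 0.22 kg, with a 20 mm hole through its thickness, 85 mm from the centre towards +x. x along the length to the hole end, y across the width, z through the thickness (either face may be up). Starts flat on the bench left of the jig, hole end away from the robot, apart from the others; absent in some starts
- board2_center (a point): centre of board 2: plain hardwood bar 210 x 48 x 27 mm, 0.12 to 0.22 kg, with a 20 mm hole through its thickness, 85 mm from the centre towards +x. x along the length to the hole end, y across the width, z through the thickness (either face may be up). Starts flat on the bench left of the jig, hole end away from the robot, apart from the others; absent in some starts
- board3_center (a point): centre of board 3: plain hardwood bar 210 x 48 x 27 mm, 0.12 to 0.22 kg, with a 20 mm hole through its thickness, 85 mm from the centre towards +x. x along the length to the hole end, y across the width, z through the thickness (either face may be up). Starts flat on the bench left of the jig, hole end away from the robot, apart from the others; absent in some starts
- clamp_knob (a joint): angle of the torque knob in rad, growing anticlockwise seen from above: rests at about 0 when clamped (as it starts) and about 1.2 when released, against a stop each. A spring (about 0.15 N m) holds it to one stop or the other: it clicks over at 0.6 rad and stays
- knob_grip (a point): grip point of the knob, on its upright axis, about 82 mm above the bench, turning with the knob: middle of a black bar 64 mm long (point x), 16 mm wide (point y, the way to pinch it) and 36 mm tall (from 18 mm below this point to 18 mm above it)
- hammer_grip (a point): handle of a hammer lying on the bench beyond the work, a bystander
- ear_muffs: ear muffs lying on the bench beyond the work (about 160 x 120 mm), a bystander; origin at bench level
There are look-alikes about, which are no part of the job. Leave any purple look-alike of the part that bears board1_center alone.

How it is judged:
By the outcome, as a careful person would: the job done as asked, in the order asked, and still so for the second after the job is handed in, with the robot touching nothing.
Of board1, board2, board3 only 2 to 3 are there at a start; the rules pass over those that are not, and their reading is None.
At some moment in a run one of board1, board2, board3 may be knocked a few centimetres aside while the robot is not near it.
Once in a run the grip may slacken for a moment while it holds something.
It also fails if it takes over 210 s, if anything falls off the work surface, if the arm or the gripper's body presses on something with over 40 N, if the wrist force passes 120 N, or if a joint passes its speed limit or range.

## Robot

A 6-joint arm with a two-finger parallel gripper is mounted at the origin on the work surface. World frame = base frame: x ahead of the robot, y to its left, z up, the work surface at z = 0. Lengths are in m, angles in rad, forces in N, time in s.
With the tool pointing down it reaches from about 0.35 to 0.85 m from the base axis. Payload 8.1 kg.
Tool frame: the origin (TCP) lies at the very end of the fingers, on their centre line; the grasp point (between the pads) lies 19 mm behind it; z points along the fingers, y is the direction in which the jaws open and shut (so a half turn about z gives the same grasp; the last joint's range is limited). The gripper opens to 93 mm and grips with 3 to 60 N. Pads are 15 mm wide; open, the fingers measure 128 mm over their backs; the gripper's body (75 mm by 188 mm) begins 65 mm behind the grasp point.
Start: joints at [1.181, 0.13, 1.488, -0, 1.523, -0.085], TCP at [0.18, 0.572, 0.219] pointing down, gripper open.
Joint ranges: [-2.96, 2.96], [-0.89, 2.26], [0.02, 2.5], [-1.34, 4.48], [0, 2.73], [-2.66, 2.66]. Speed limits (rad/s): [2.39, 2.39, 2.79, 3.14, 3.14, 3.14].

## Interface

Orientations are given as a unit quaternion [x, y, z, w].
In Python, from cell import arm gives the robot as it stands. The module is installed in compiled form; this text tells all that it offers.
- The arm moves only by the shell command python3 -m pendant 'ROWS' [FORCE]. ROWS is JSON, a list of rows, each a list of 7 numbers: the shift along the tool's x, y, z in m, then the turn, a rotation vector about the tool's x, y, z in rad, then the opening, from 0 (shut) to 1 (fully open). A call has 1 to 20 rows; each row shifts and turns the commanded pose from where the row before left it, along the tool's axes as they then stand; what a row does not reach is not made up. A row lasts 1/10 s, in which the tool goes at most 50 mm and 8.59 degrees, less where a joint would pass 70% of its speed; a pose out of reach is approached as far as the arm can. A call is refused whole if a number of a shift passes 0.05 or a number of a turn 0.15, either way. A call with a gripper value outside its range is refused whole. The fingers move at their own pace and stop on an object; FORCE is the grip in N (left out, the last holds). Time passes only in rows, so rows that do not move let the fingers close. It gives the time, the measured TCP pose, the force and the opening at its end, in the units of the state.
- arm.read_state(): the state, without advancing time (a new reading comes with each control period).
- arm.snapshot(name): name is "scene" or "top" or "wrist"; returns a dict with "frame" (480x640x3 uint8, red, green, blue), "fx", "fy", "cx", "cy" (pixels), "eye" and "rotation" of the camera in the world. Camera axes: x right, y up, looking along -z (the intrinsics and any distortion apply to the point x, -y, -z); pixel columns grow to the right and rows downward; lengths in m; the calibration is good to about 2 mm. A picture is of the moment at which its call begins. There is no depth.
- arm.close_job(): hands the job in, once; it reports no verdict.
Trained networks look in the newest picture that a camera, given by its name, has taken for a name from the list of things; names that differ only in an ending like _2 or _b are one class to them, and where a whole thing is asked for, a point or a joint stands for the part that bears it (a point fixed in the world has none). Each returns a list of dicts, best first, with "p" (0 to 1); they miss things now and then, are a little off and sometimes report something else, mostly with a low value. They report only what shows in the picture. A call takes as long as a camera call. They do not tell look-alikes from the thing itself.
- arm.cut_out(camera, target): "region" (480x640 bool, what is visible of it).
- arm.place_of(camera, target): "centre" ([x, y, z] in m, in world coordinates, good to about 4 mm: a listed point, or the origin of a listed thing).
The state is a dict: "clock": time; "joints": joint angles; "qvel": joint speeds; "effort": joint torques, N m; "ee_pos": TCP position; "ee_rot": TCP orientation; "ft_force": force on the tool from outside, world axes, zero at the start; "wrist_torque": the same for the moment, N m; "finger_gap": finger opening in m.
Only numpy, scipy, OpenCV 4.12 (cv2) and the standard library are available. Lean on these libraries where they do the work, as an engineer would, in place of code of your own. Each camera call takes 0.05 s, during which the arm holds its last target. There are 200 camera calls.

## Working session

There is one attempt and no reset: what is moved stays moved. The work goes in short steps, Python scripts to look and compute and a shell command to move; the robot and the scene stay as the last step left them, time stands still between calls to the robot, and variables do not carry over. Pictures are saved under pics/ and viewed, about 12 in all and at most 16, crops included, and the job is handed in when it is done.

```bash
mkdir -p pics
cat > h.py <<'E'
import numpy as np, cv2
from cell import arm
from scipy.spatial.transform import Rotation as R
def ray(s,u,v):
    d=np.array([(u-s['cx'])/s['fx'],-(v-s['cy'])/s['fy'],-1.]); return np.array(s['rotation'])@d
def at(s,u,v,z):
    d=ray(s,u,v); e=np.array(s['eye']); return e+d*(z-e[2])/d[2]
def proj(s,p):
    c=np.array(s['rotation']).T@(np.array(p)-np.array(s['eye'])); return np.array([s['cx']+s['fx']*c[0]/-c[2], s['cy']-s['fy']*c[1]/-c[2]])
def save(s,n,crop=None,k=1):
    f=s['frame'][:,:,::-1]
    if crop: a,b,c,d=crop; f=f[b:d,a:c]
    cv2.imwrite('pics/'+n,cv2.resize(f,None,fx=k,fy=k,interpolation=cv2.INTER_CUBIC) if k!=1 else f)
def st():
    s=arm.read_state(); return s
E
python3 - <<'E'
from h import *
s=st(); print({k:np.round(v,3).tolist() for k,v in s.items()})
for c in ['top','scene']:
    a=arm.snapshot(c); save(a,c+'0.png'); print(c,np.round(a['eye'],3),np.round(a['rotation'],3).tolist(),a['fx'],a['fy'],a['cx'],a['cy'],[k for k in a])
    for t in ['jig','rod_tip','platen_center','board1_center','knob_grip','hammer_grip','ear_muffs']:
        print(t,[(round(float(r['p']),2),np.round(r['centre'],3).tolist()) for r in arm.place_of(c,t)])
E
```

```text
{'clock': 0.0, 'joints': [1.181, 0.131, 1.489, -0.0, 1.523, -0.085], 'qvel': [0.001, 0.0, 0.0, 0.0, -0.001, -0.002], 'effort': [-0.001, -55.984, -49.176, 0.077, 0.036, -0.0], 'ee_pos': [0.18, 0.572, 0.218], 'ee_rot': [0.152, 0.988, -0.001, -0.0], 'ft_force': [-0.347, -0.396, 0.634], 'wrist_torque': [-0.02, -0.036, 0.012], 'finger_gap': 0.093}
top [0.465 0.081 1.167] [-0.011, 0.013, 0.709, -0.705] 437.6747172781251 437.6747172781251 317.98029712820636 239.11583733930655 ['frame', 'fx', 'fy', 'cx', 'cy', 'eye', 'rotation']
jig [(0.82, [0.599, -0.025, -0.003])]
rod_tip [(0.62, [0.497, 0.159, 0.016]), (0.57, [0.679, -0.052, 0.187])]
platen_center [(0.57, [0.596, -0.034, 0.05])]
board1_center [(0.92, [0.498, 0.164, 0.014]), (0.81, [0.282, 0.329, 0.01])]
knob_grip [(0.64, [0.551, -0.172, 0.087])]
hammer_grip [(0.73, [0.734, 0.13, 0.012]), (0.68, [0.535, 0.296, 0.016])]
ear_muffs []
scene [1.475 0.131 1.04 ] [0.267, 0.282, 0.667, 0.636] 495.9984708286797 495.9984708286797 319.4846315973118 240.04696298009438 ['frame', 'fx', 'fy', 'cx', 'cy', 'eye', 'rotation']
jig [(0.67, [0.6, -0.032, -0.001])]
rod_tip [(0.76, [0.681, -0.048, 0.184])]
platen_center [(0.88, [0.599, -0.033, 0.055])]
board1_center [(0.84, [0.494, 0.154, 0.013]), (0.72, [0.288, 0.332, 0.013])]
knob_grip [(0.75, [0.554, -0.168, 0.08])]
hammer_grip [(0.74, [0.732, 0.129, 0.011])]
ear_muffs []
```

View pics/top0.png

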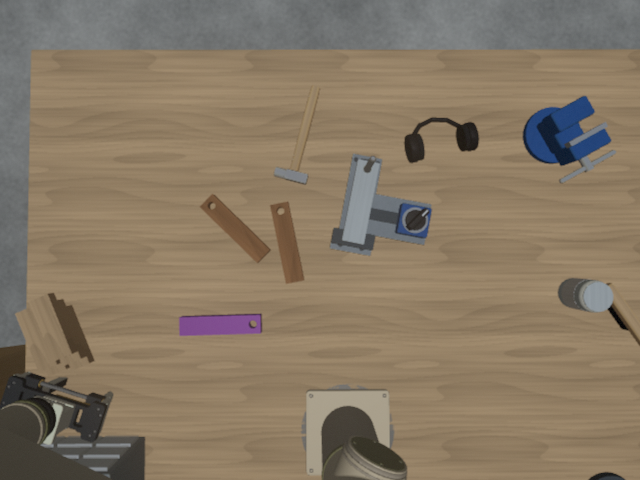

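View pics/scene0.png

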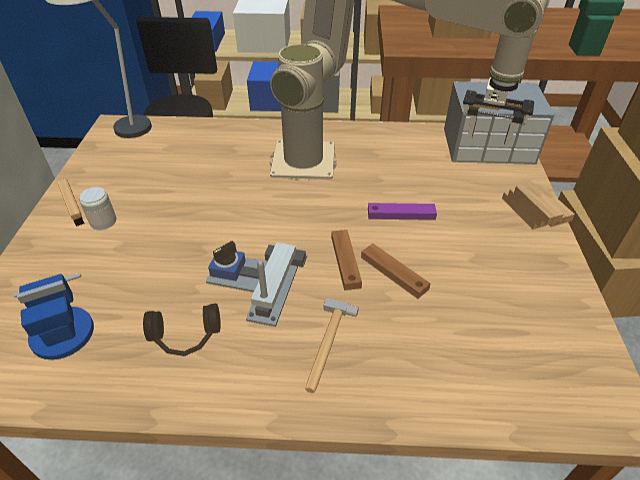

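Top view: two brown drilled boards at (235,228) and (287,243) are the task boards. The one at (220,325) is the purple look-alike and stays put. Jig bed at (360,203), knob at (414,220), ear muffs at (441,140), hammer at (300,140). The bench to the right of the knob, around (475,225), is clear.

```bash
cat >> h.py <<'E'
def rect(s,m,z):
    "world centre, long-axis yaw, size of the region's outline at height z"
    c=max(cv2.findContours(m.astype(np.uint8),0,2)[0],key=cv2.contourArea)[:,0]
    P=np.array([at(s,u,v,z)[:2] for u,v in c],np.float32)
    (cx,cy),(w,h),a=cv2.minAreaRect(P*1000)
    if w<h: w,h,a=h,w,a+90
    return cx/1000,cy/1000,(a+90)%180-90,w,h
def go(x,y,z,yaw=None):
    """print what is left to (x,y,z) with tool x axis at yaw (deg; mod 180) pointing down; turn first, then shift in tool axes"""
    s=st(); q=R.from_quat(s['ee_rot']); M=q.as_matrix()
    cur=np.degrees(np.arctan2(M[1,0],M[0,0])); 
    if yaw is None: yaw=cur
    d=(yaw-cur+90)%180-90; t=np.radians(cur+d)
    T=np.array([[np.cos(t),np.sin(t),0],[np.sin(t),-np.cos(t),0],[0,0,-1]])
    rv=R.from_matrix(M.T@T).as_rotvec(); sh=T.T@(np.array([x,y,z])-s['ee_pos'])
    print('cur',np.round(s['ee_pos'],4),'yaw',round(cur,1),'j6',round(s['joints'][5],2),'| turn',np.round(rv,4),'then shift mm',np.round(sh*1000,1),'F',np.round(s['ft_force'],1),'gap',round(s['finger_gap'],4),'t',round(s['clock'],1))
E
python3 - <<'E'
from h import *
for c in ['top','scene']:
    a=arm.snapshot(c)
    for t,z in [('board1_center',.027),('platen_center',.064)]:
        for r in arm.cut_out(c,t): print(c,t,round(float(r['p']),2),np.round(rect(a,r['region'],z),3))
    if c=='top':
        for n,u,v in [('platen far',365,157),]: pass
# knob bar, dark, in top
go(.60,-.03,.40,0)
a=arm.snapshot('wrist'); print(a['fx'],np.round(a['eye'],3),np.round(a['rotation'],2).tolist())
E
```

```text
Traceback (most recent call last):
  File "h.py", line 19, in rect
    P=np.array([at(s,u,v,z)[:2] for u,v in c],np.float32)
                ~~^^^^^^^^^
  File "h.py", line 7, in at
    d=ray(s,u,v); e=np.array(s['eye']); return e+d*(z-e[2])/d[2]
  File "h.py", line 5, in ray
    d=np.array([(u-s['cx'])/s['fx'],-(v-s['cy'])/s['fy'],-1.]); return np.array(s['rotation'])@d
                                                                       ~~~~~~~~~~~~~~~~~~~~~~~^~
ValueError: matmul: Input operand 1 has a mismatch in its core dimension 0, with gufunc signature (n?,k),(k,m?)->(n?,m?) (size 3 is different from 4)
```

```bash
sed -i "s/np.array(s\['rotation'\])/R.from_quat(s['rotation']).as_matrix()/g" h.py
python3 - <<'E'
from h import *
for c in ['top','scene']:
    a=arm.snapshot(c)
    for t,z in [('board1_center',.027),('platen_center',.064)]:
        for r in arm.cut_out(c,t): print(c,t,round(float(r['p']),2),np.round(rect(a,r['region'],z),3))
go(.58,-.09,.40,0)
a=arm.snapshot('wrist'); print(a['fx'],np.round(a['eye'],3),np.round(a['rotation'],2).tolist())
E
```

```text
top board1_center 0.81 [  0.284   0.331 -88.501 212.175  51.571]
top board1_center 0.69 [4.96000e-01 1.60000e-01 1.11440e+01 2.08107e+02 4.89300e+01]
top platen_center 0.98 [ 5.9700e-01 -2.9000e-02 -1.1756e+01  2.0770e+02  5.6032e+01]
scene board1_center 0.63 [5.07000e-01 1.56000e-01 1.15000e+01 2.34983e+02 5.68420e+01]
scene board1_center 0.62 [  0.301   0.33  -87.421 215.731  80.292]
scene platen_center 0.93 [ 6.08000e-01 -3.10000e-02 -1.17000e+01  2.27627e+02  6.41460e+01]
cur [0.18   0.5724 0.2186] yaw 162.5 j6 -0.09 | turn [ 0.     -0.     -0.3048] then shift mm [-400.  -662.4 -181.4] F [1.2 0.1 0.2] gap 0.0931 t 1.2
369.87852758252484 [0.106 0.595 0.384] [-0.11, -0.08, 0.59, 0.8]
```

```bash
python3 -m pendant '[[0,0,-0.04,0,0,-0.1,1],[0,0,-0.04,0,0,0,1],[-0.033,-0.033,0,0,0,0,1],[-0.033,-0.033,0,0,0,0,1],[-0.033,-0.033,0,0,0,0,1],[-0.033,-0.033,0,0,0,0,1],[-0.033,-0.033,0,0,0,0,1],[-0.033,-0.033,0,0,0,0,1],[-0.033,-0.033,0,0,0,0,1],[-0.033,-0.033,0,0,0,0,1],[-0.033,-0.033,0,0,0,0,1],[-0.033,-0.033,0,0,0,0,1],[-0.033,-0.033,0,0,0,0,1],[-0.033,-0.033,0,0,0,0,1],[-0.033,-0.033,0,0,0,0,1],[-0.033,-0.033,0,0,0,0,1],[-0.033,-0.033,0,0,0,0,1],[0,0,0,0,0,0,1],[0,0,0,0,0,0,1]]'
cat >> h.py <<'E'
def look(cam,name,pts=(),crop=None,k=1):
    a=arm.snapshot(cam)
    for t in pts: print(cam,t,[(round(float(r['p']),2),np.round(r['centre'],4).tolist()) for r in arm.place_of(cam,t)])
    save(a,name,crop,k); return a
E
python3 - <<'E'
from h import *
a=look('wrist','w1.png',['jig','rod_tip','platen_center','knob_grip','board1_center'])
for t,z in [('platen_center',.064),('clamp_knob',.1)]:
    for r in arm.cut_out('wrist',t): print(t,round(float(r['p']),2),np.round(rect(a,r['region'],z),4))
go(.6,-.03,.4,168.3)
E
```

```text
clock: 3.15
ee_pos: [0.5641, -0.0138, 0.2981]
ee_rot: [0.103, 0.995, 0.0, -0.001]
ft_force: [-0.0, 0.4, -0.7]
finger_gap: 0.093
wrist jig [(0.24, [0.7358, 0.1248, 0.0184])]
wrist rod_tip [(0.95, [0.6824, -0.0456, 0.1843])]
wrist platen_center [(0.63, [0.6004, -0.0355, 0.0511])]
wrist knob_grip [(0.77, [0.5504, -0.1708, 0.0811])]
wrist board1_center [(0.91, [0.4945, 0.1521, 0.0145])]
platen_center 0.96 [ 5.974000e-01 -3.340000e-02 -1.118010e+01  2.095415e+02  5.784900e+01]
clamp_knob 0.84 [  0.5475  -0.1653 -75.4303  70.9597  46.8963]
cur [ 0.5639 -0.0121  0.299 ] yaw 168.3 j6 -1.48 | turn [0.0001 0.0007 0.0007] then shift mm [ -39.   -10.2 -101. ] F [-0.3 -0.7  0.6] gap 0.093 t 3.5
```

View pics/w1.png

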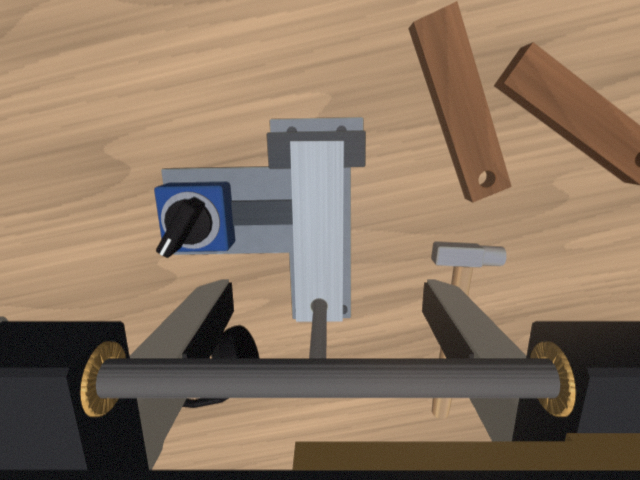

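Run:
```python
from h import *
f=cv2.imread('pics/w1.png'); cv2.imwrite('pics/k1.png',cv2.resize(f[170:270,145:245],None,fx=6,fy=6,interpolation=cv2.INTER_CUBIC))
a=arm.snapshot('wrist')
for p in [(.549,-.170,.1),(.549,-.170,.082),(.681,-.0485,.064),(.681,-.0485,.185)]: print(proj(a,p))
A=at(a,162,250,.1);B=at(a,200,203,.1);print(A,B,np.degrees(np.arctan2(*(A-B)[1::-1])))
g=cv2.cvtColor(a['frame'],cv2.COLOR_RGB2GRAY); 
for n,pts in [('L',[(292,150),(292,310)]),('R',[(345,150),(345,310)]) ]:
    pass
print(at(a,319,304,.064), arm.read_state()['ee_pos'])
```

```text
[173.46129956 227.90733963]
[180.21632715 223.64996221]
[318.1209738 305.460841 ]
[314.79545565 367.98771653]
[ 0.56919569 -0.18909563  0.1       ] [ 0.529796   -0.13593182  0.1       ] -53.45786133256803
[ 0.67934282 -0.04707712  0.064     ] [ 0.56389066 -0.01227003  0.29894287]
```

View pics/k1.png

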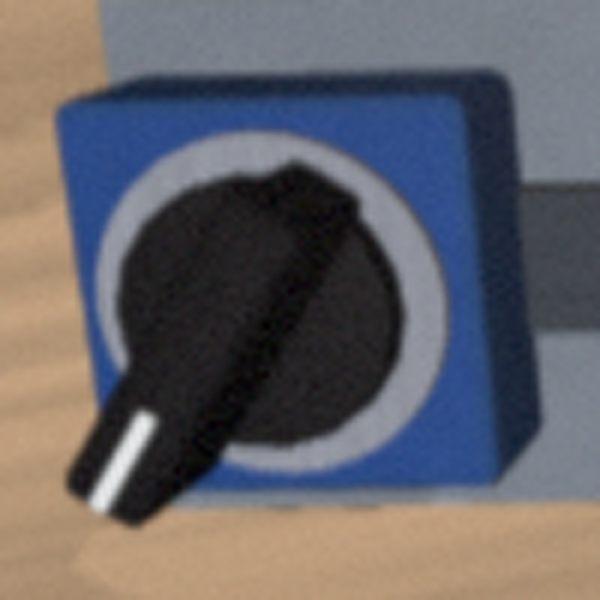

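Run:
```python
from h import *
a=arm.snapshot('wrist')
def c(u,v): return at(a,u/6+145,v/6+170,.1)
for p,q in [((150,415),(100,510)),((358,205),(220,470)),((130,365),(72,480))]:
    A=c(*p);B=c(*q);print(A,B,np.degrees(np.arctan2(*(B-A)[1::-1])))
print((c(358,205)+c(295,160))/2, c(100,510))
go(.549,-.170,.16,141)
go(.549,-.170,.065,141)
```

```text
[ 0.5596587  -0.17738793  0.1       ] [ 0.57429387 -0.19134126  0.1       ] -43.63374933691691
[ 0.53184887 -0.13184992  0.1       ] [ 0.57153446 -0.16872199  0.1       ] -42.89531944773683
[ 0.55051021 -0.17789352  0.1       ] [ 0.56810471 -0.19429787  0.1       ] -42.99514776888194
[ 0.52716594 -0.13585021  0.1       ] [ 0.57429387 -0.19134126  0.1       ]
cur [ 0.5639 -0.0124  0.2989] yaw 168.3 j6 -1.48 | turn [1.000e-04 4.000e-04 4.767e-01] then shift mm [ -87.6 -131.9  138.9] F [-0.1  0.5 -0.4] gap 0.0932 t 3.6
cur [ 0.5639 -0.0124  0.2989] yaw 168.3 j6 -1.48 | turn [1.000e-04 4.000e-04 4.767e-01] then shift mm [ -87.6 -131.9  233.9] F [-0.1  0.5 -0.4] gap 0.0932 t 3.6
```

```bash
python3 -m pendant '[[0,0,0,0,0,0.137,1],[0,0,0,0,0,0.137,1],[0,0,0,0,0,0.136,1],[0,0,0,0,0,0.136,1],[-0.0193,-0.0251,0,0,0,0,1],[-0.0193,-0.0251,0,0,0,0,1],[-0.0193,-0.0251,0,0,0,0,1],[-0.0193,-0.0251,0,0,0,0,1],[-0.0193,-0.0251,0,0,0,0,1],[0,0,0.04,0,0,0,1],[0,0,0.04,0,0,0,1],[0,0,0.04,0,0,0,1],[0,0,0.03,0,0,0,1],[0,0,0,0,0,0,1],[0,0,0,0,0,0,1]]'
python3 - <<'E'
from h import *
a=look('wrist','w2.png',['knob_grip'])
go(.549,-.170,.067,137)
E
```

```text
clock: 5.15
ee_pos: [0.5489, -0.1704, 0.1491]
ee_rot: [0.367, 0.93, 0.0, -0.0]
ft_force: [-0.7, -1.1, 1.3]
finger_gap: 0.0929
wrist knob_grip [(0.58, [0.5478, -0.1711, 0.0836])]
cur [ 0.5505 -0.1711  0.1514] yaw 137.0 j6 -1.21 | turn [ 0.0014  0.0036 -0.0001] then shift mm [ 1.8 -0.2 84.4] F [ 0.8 -0.   1.1] gap 0.0931 t 5.2
```

View pics/w2.png

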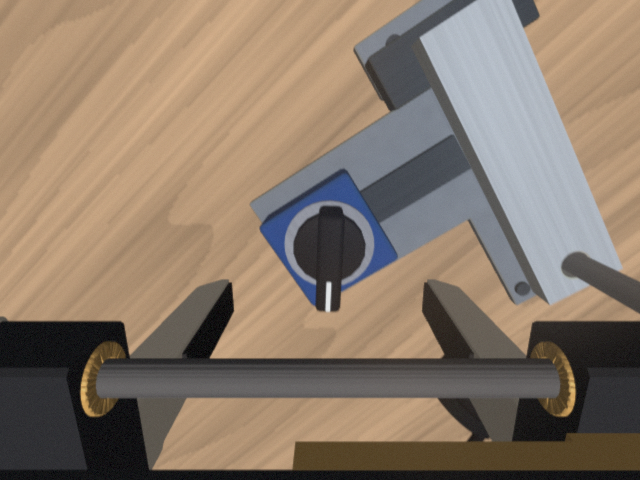

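```bash
python3 -m pendant '[[0,0,0.03,0,0,0,1],[0,0,0.03,0,0,0,1],[0,0,0.022,0,0,0,1],[0,0,0,0,0,0,0.15],[0,0,0,0,0,0,0],[0,0,0,0,0,0,0],[0,0,0,0,0,0,0],[0,0,0,0,0,0,0],[0,0,0,0,0,0,0],[0,0,0,0,0,0,0]]' 25
python3 -m pendant '[[0,0,0,0,0,-0.1,0],[0,0,0,0,0,-0.1,0],[0,0,0,0,0,-0.1,0],[0,0,0,0,0,-0.1,0],[0,0,0,0,0,-0.1,0],[0,0,0,0,0,-0.1,0],[0,0,0,0,0,-0.1,0],[0,0,0,0,0,-0.1,0],[0,0,0,0,0,-0.1,0],[0,0,0,0,0,-0.1,0],[0,0,0,0,0,-0.1,0],[0,0,0,0,0,-0.06,0],[0,0,0,0,0,0,0]]'
python3 -c "
from h import *
print(st()['wrist_torque']);go(.549,-.17,.067)"
```

```text
clock: 6.25
ee_pos: [0.5491, -0.1706, 0.0669]
ee_rot: [0.367, 0.93, 0.0, 0.0]
ft_force: [0.4, 0.6, 0.3]
finger_gap: 0.0414
clock: 7.55
ee_pos: [0.5495, -0.1717, 0.0668]
ee_rot: [-0.204, 0.979, -0.001, 0.0]
ft_force: [2.9, -5.6, -3.0]
finger_gap: 0.0156
[-0.72107576 -0.44799414  0.1641499 ]
cur [ 0.5495 -0.1717  0.0668] yaw -156.4 j6 -2.37 | turn [-0.0022  0.0005 -0.    ] then shift mm [-0.2  1.8 -0.2] F [ 2.9 -5.6 -3. ] gap 0.0156 t 7.5
```

```bash
python3 -m pendant '[[0,0,0,0,0,0,1],[0,0,0,0,0,0,1],[0,0,0,0,0,0,1],[0,0,0,0,0,0,1],[0,0,0,0,0,0,1],[0,0,0,0,0,0,1],[0,0,-0.03,0,0,0,1],[0,0,-0.04,0,0,0,1],[0,0,-0.04,0,0,0,1],[0,0,-0.04,0,0,0,1],[0,0,-0.02,0,0,0.123,1],[0,0,0,0,0,0.122,1],[0,0,0,0,0,0.122,1],[0,0,0,0,0,0.122,1],[0,0,0,0,0,0.122,1],[0,0,0,0,0,0,1],[0,0,0,0,0,0,1]]'
python3 - <<'E'
from h import *
a=look('wrist','w3.png',['knob_grip','rod_tip','platen_center'])
for r in arm.cut_out('wrist','platen_center'): print(round(float(r['p']),2),np.round(rect(a,r['region'],.064),4))
go(.597,-.032,.2,168.6)
E
```

```text
clock: 9.25
ee_pos: [0.5489, -0.1705, 0.2366]
ee_rot: [0.099, 0.995, 0.0, -0.0]
ft_force: [-0.3, -0.1, 0.2]
finger_gap: 0.0928
wrist knob_grip [(0.86, [0.5545, -0.1738, 0.0792])]
wrist rod_tip []
wrist platen_center [(0.93, [0.601, -0.0352, 0.0511])]
0.66 [ 5.887000e-01 -3.580000e-02 -1.164890e+01  1.934232e+02  6.368800e+01]
cur [ 0.549  -0.1706  0.2366] yaw 168.5 j6 -1.76 | turn [ 0.      0.     -0.0015] then shift mm [-19.7 145.3  36.6] F [ 0.5 -0.  -0.1] gap 0.093 t 9.5
```

View pics/w3.png

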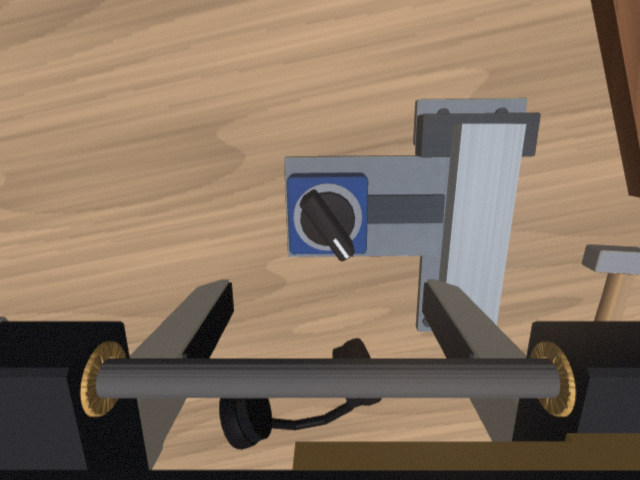

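```bash
python3 -m pendant '[[-0.004,0.029,0,0,0,0,1],[-0.004,0.029,0,0,0,0,1],[-0.004,0.029,0,0,0,0,1],[-0.004,0.029,0,0,0,0,1],[-0.004,0.0285,0,0,0,0,1],[0,0,0.04,0,0,0,1],[0,0,0.04,0,0,0,1],[0,0,0.04,0,0,0,1],[0,0,0.02,0,0,0,1],[0,0,0,0,0,0,1],[0,0,0,0,0,0,1]]'
python3 - <<'E'
from h import *
a=look('wrist','w4.png',['platen_center','rod_tip'])
for p in [(-.105,.028),(-.105,-.028),(.105,.028),(.105,-.028)]:
    t=np.radians(-11.45);print(proj(a,[.5975+p[0]*np.cos(t)-p[1]*np.sin(t),-.0325+p[0]*np.sin(t)+p[1]*np.cos(t),.064]).round(1))
go(.5975,-.0325,.045,168.6)
E
```

```text
clock: 10.6
ee_pos: [0.5977, -0.033, 0.0972]
ee_rot: [0.101, 0.995, -0.0, -0.0]
ft_force: [-1.0, 0.4, 1.3]
finger_gap: 0.0927
wrist platen_center [(0.73, [0.6001, -0.03, 0.0517])]
wrist rod_tip []
[386.5  72.4]
[273.4  72.6]
[372.6 421.3]
[286.9 421.4]
cur [ 0.5992 -0.0333  0.0992] yaw 168.4 j6 -1.51 | turn [ 0.0002  0.0038 -0.0027] then shift mm [ 1.8  0.4 54.2] F [ 0.5 -0.9  0.1] gap 0.0934 t 10.8
```

View pics/w4.png

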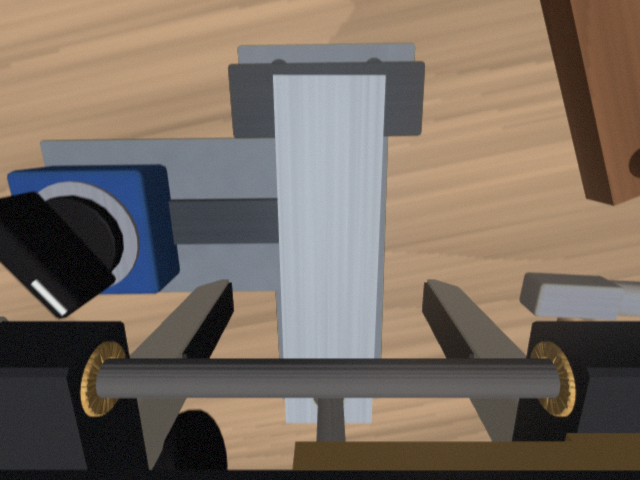

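```bash
python3 -m pendant '[[0,0,0.03,0,0,0,1],[0,0,0.022,0,0,0,1],[0,0,0,0,0,0,0],[0,0,0,0,0,0,0],[0,0,0,0,0,0,0],[0,0,0,0,0,0,0],[0,0,0,0,0,0,0],[0,0,0,0,0,0,0],[0,0,0,0,0,0,0],[0,0,0,0,0,0,0]]' 50
python3 -m pendant '[[0,0,-0.005,0,0,0,0],[0,0,-0.015,0,0,0,0],[0,0,-0.015,0,0,0,0],[0,0,0,0,0,0,0]]'
```

```text
clock: 11.75
ee_pos: [0.5984, -0.033, 0.0459]
ee_rot: [0.101, 0.995, 0.0, 0.001]
ft_force: [-1.2, -0.1, 6.7]
finger_gap: 0.0556
clock: 12.15
ee_pos: [0.5985, -0.0332, 0.0816]
ee_rot: [0.101, 0.995, -0.0, 0.001]
ft_force: [0.1, -0.9, -6.0]
finger_gap: 0.0554
```

```bash
python3 -m pendant '[[0,0,-0.02,0,0,0,0],[0,0,-0.025,0,0,0,0],[0,0,-0.03,0,0,0,0],[0,0,-0.03,0,0,0,0],[0,0,-0.03,0,0,0,0],[0,0,-0.008,0,0,0,0],[0,0,0,0,0,0,0],[0.001,-0.015,0,0,0,0,0],[0.002,-0.025,0,0,0,0,0],[0.003,-0.035,0,0,0,0,0],[0.003,-0.035,0,0,0,0,0],[0.003,-0.035,0,0,0,0,0],[0.003,-0.035,0,0,0,0,0],[0.003,-0.035,0,0,0,0,0],[0.001,-0.035,0,0,0,0,0],[0.001,-0.025,0,0,0,0,0],[0,-0.015,0,0,0,0,0],[0,0,0,0,0,0,0]]'
python3 -c "
from h import *
a=look('top','t2.png',['platen_center'],(300,80,560,300),2.5)
go(.52,-.316,.008,168.6)"
```

```text
clock: 13.95
ee_pos: [0.518, -0.3147, 0.2202]
ee_rot: [0.102, 0.995, 0.001, -0.002]
ft_force: [0.1, -0.0, -5.8]
finger_gap: 0.0554
top platen_center [(0.76, [0.5195, -0.3156, 0.2243]), (0.56, [0.6799, -0.0486, 0.1898])]
cur [ 0.5192 -0.3125  0.2211] yaw 168.4 j6 -2.0 | turn [ 0.0015 -0.0021 -0.0034] then shift mm [ -1.4  -3.2 213.1] F [-1.  -0.1 -6.3] gap 0.0557 t 14.1
```

View pics/t2.png

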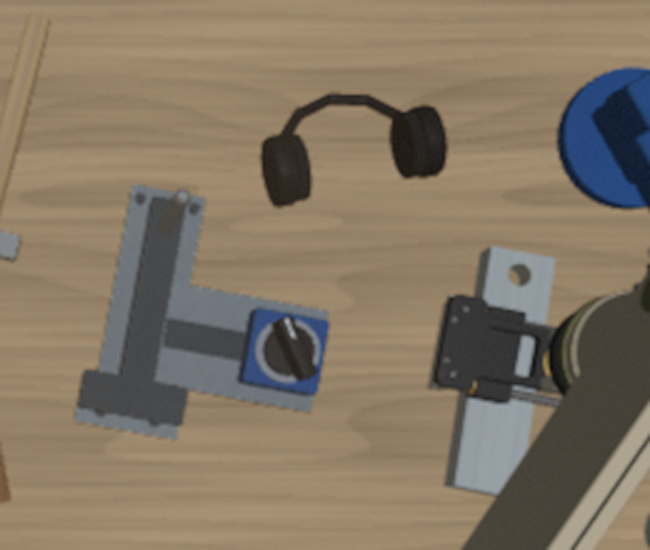

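Platen is held, clear of the rod (hole at crop (520,275)), and the bed is bare. Lowering it to the free bench.

```bash
python3 -m pendant '[[0,0,0.02,0,0,0,0],[0,0,0.03,0,0,0,0],[0,0,0.03,0,0,0,0],[0,0,0.03,0,0,0,0],[0,0,0.03,0,0,0,0],[0,0,0.03,0,0,0,0],[0,0,0.02,0,0,0,0],[0,0,0.012,0,0,0,0],[0,0,0.006,0,0,0,0],[0,0,0.004,0,0,0,0],[0,0,0,0,0,0,0]]'
python3 -c "
from h import *
go(.52,-.316,.006,168.6)
a=arm.snapshot('top')
print(at(a,300+181/2.5,80+196/2.5,.185))"
```

```text
clock: 15.15
ee_pos: [0.5208, -0.3132, 0.0117]
ee_rot: [0.101, 0.995, -0.0, 0.001]
ft_force: [-0.7, 1.1, -3.2]
finger_gap: 0.0557
cur [ 0.5208 -0.3132  0.0117] yaw 168.5 j6 -2.0 | turn [-0.0004  0.0018 -0.0024] then shift mm [ 0.3 -2.9  5.7] F [-0.7  1.1 -3.2] gap 0.0557 t 15.2
[ 0.68053886 -0.04659397  0.185     ]
```

```bash
python3 -m pendant '[[0,0,0.002,0,0,0,0],[0,0,0,0,0,0,0]]';python3 -m pendant '[[0,0,0.002,0,0,0,0],[0,0,0,0,0,0,0]]'
```

```text
clock: 15.4
ee_pos: [0.5208, -0.3138, 0.0098]
ee_rot: [0.101, 0.995, -0.001, 0.001]
ft_force: [0.6, 0.4, -1.6]
finger_gap: 0.0552
clock: 15.6
ee_pos: [0.5202, -0.3135, 0.007]
ee_rot: [0.101, 0.995, -0.0, 0.001]
ft_force: [0.5, 0.0, -2.1]
finger_gap: 0.0558
```

```bash
python3 -m pendant '[[0,0,0.002,0,0,0,0],[0,0,0,0,0,0,0]]'; python3 -m pendant '[[0,0,0,0,0,0,1],[0,0,0,0,0,0,1],[0,0,0,0,0,0,1],[0,0,0,0,0,0,1],[0,0,-0.01,0,0,0,1],[0,0,-0.03,0,0,0,1],[0,0,-0.04,0,0,0,1],[0,0,-0.04,0,0,0,1],[0,0,-0.04,0,0,0,1],[0,0,-0.04,0,0,0,1],[0,0,0,0,0,0,1]]'
python3 - <<'E'
from h import *
a=look('wrist','w5.png',['platen_center'])
for r in arm.cut_out('wrist','platen_center'): print(round(float(r['p']),2),np.round(rect(a,r['region'],.024),4))
a=look('top','t3.png',['board1_center'])
for r in arm.cut_out('top','board1_center'): print(round(float(r['p']),2),np.round(rect(a,r['region'],.027),4))
go(.497,.155,.25,180)
E
```

```text
clock: 15.8
ee_pos: [0.5203, -0.3136, 0.0066]
ee_rot: [0.101, 0.995, -0.0, 0.0]
ft_force: [-6.1, 4.0, 12.8]
finger_gap: 0.0558
clock: 16.9
ee_pos: [0.5229, -0.3153, 0.2135]
ee_rot: [0.101, 0.995, -0.003, 0.005]
ft_force: [0.3, -0.7, 0.5]
finger_gap: 0.0931
wrist platen_center [(0.83, [0.524, -0.3168, 0.0142])]
0.75 [  0.5211  -0.3146 -11.2183 209.1663  55.9326]
top board1_center [(0.91, [0.4969, 0.1601, 0.0129]), (0.85, [0.2869, 0.3287, 0.0164])]
0.91 [4.955000e-01 1.595000e-01 1.154620e+01 2.087317e+02 4.836450e+01]
0.56 [  0.2838   0.3313 -88.5136 212.1721  51.5078]
cur [ 0.5189 -0.3124  0.2026] yaw 168.4 j6 -2.0 | turn [ 0.0017 -0.003  -0.2018] then shift mm [ 21.9 467.4 -47.4] F [ 0.1 -0.1 -0. ] gap 0.093 t 17.2
```

View pics/w5.png

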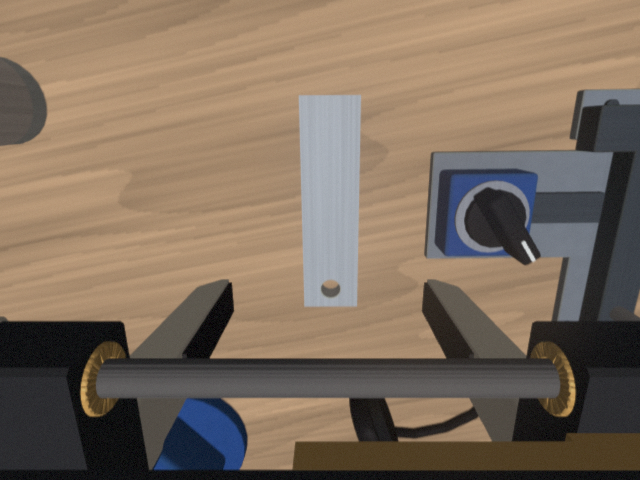

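```bash
python3 -m pendant '[[0,0,-0.025,0,0,-0.134,1],[0,0,-0.025,0,0,-0.134,1],[0,0,0,0,0,-0.134,1],[-0.006,0.036,0,0,0,0,1],[-0.006,0.036,0,0,0,0,1],[-0.006,0.036,0,0,0,0,1],[-0.006,0.036,0,0,0,0,1],[-0.006,0.036,0,0,0,0,1],[-0.006,0.036,0,0,0,0,1],[-0.006,0.036,0,0,0,0,1],[-0.006,0.036,0,0,0,0,1],[-0.006,0.036,0,0,0,0,1],[-0.006,0.036,0,0,0,0,1],[-0.006,0.036,0,0,0,0,1],[-0.005,0.036,0,0,0,0,1],[0,0.034,0,0,0,0,1],[0,0,0,0,0,0,1],[0,0,0,0,0,0,1]]'
cat >> h.py <<'E'
def brown(a,zt=.027):
    "brown boards on the bench: rect + hole, at height zt"
    h=cv2.cvtColor(a['frame'],cv2.COLOR_RGB2HSV); m=((h[...,0]<15)&(h[...,2]<150)&(h[...,1]>90)).astype(np.uint8)
    m=cv2.morphologyEx(m,cv2.MORPH_OPEN,np.ones((5,5)))
    for c in cv2.findContours(m,0,2)[0]:
        if cv2.contourArea(c)>600:
            k=np.zeros_like(m);cv2.drawContours(k,[c],-1,1,-1); M=c[:,0].mean(0); print('brown px',M.round(),np.round(rect(a,k,zt),4))
E
python3 - <<'E'
from h import *
a=look('wrist','w6.png',['board1_center']); brown(a)
for r in arm.cut_out('wrist','board1_center'): print(round(float(r['p']),2),np.round(rect(a,r['region'],.027),4))
a=arm.snapshot('scene'); brown(a)
go(.496,.159,.006,191.5)
E
```

```text
clock: 19.0
ee_pos: [0.496, 0.1581, 0.2533]
ee_rot: [-0.101, 0.995, -0.0, -0.001]
ft_force: [0.1, -0.5, -0.2]
finger_gap: 0.0928
wrist board1_center [(0.83, [0.4617, 0.1594, 0.0171]), (0.77, [0.2829, 0.3288, 0.0154])]
brown px [430. 241.] [  0.5308   0.2891  46.0723 213.4303  47.4491]
brown px [340. 169.] [4.696000e-01 1.593000e-01 1.109640e+01 2.035898e+02 4.586830e+01]
0.88 [  0.2858   0.3238 -88.4673 209.0436  55.3276]
0.68 [4.630000e-01 1.607000e-01 1.153190e+01 2.110397e+02 4.934550e+01]
brown px [504.  91.] [-4.7330000e-01  8.8950000e-01  8.9706500e+01  1.1978243e+03
  6.9639420e+02]
brown px [518.  44.] [ -0.9786   1.017  -87.5448 441.9642 270.4781]
brown px [419.  42.] [ -0.992    0.5131 -87.5791 271.4945 252.4233]
cur [0.4968 0.1566 0.2543] yaw -168.6 j6 -1.56 | turn [-0.0003 -0.0006 -0.002 ] then shift mm [  0.3   2.5 248.3] F [ 0.  -0.7 -0.2] gap 0.093 t 19.2
```

View pics/w6.png

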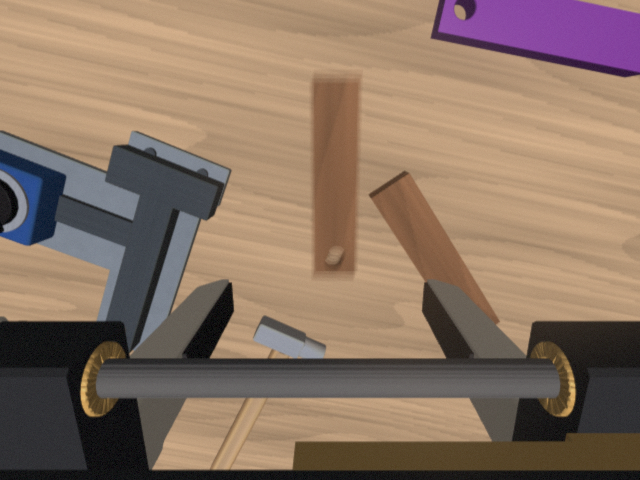

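The picture is blurred along its own length at board A (335,175). This is the announced knock, caught mid-slide. I'll measure again.

```bash
python3 -m pendant '[[0,0,0,0,0,0,1],[0,0,0,0,0,0,1],[0,0,0,0,0,0,1],[0,0,0,0,0,0,1]]' >/dev/null
python3 - <<'E'
from h import *
a=look('wrist','w7.png',['board1_center']); brown(a)
for r in arm.cut_out('wrist','board1_center'): print(round(float(r['p']),2),np.round(rect(a,r['region'],.027),4))
a=arm.snapshot('top'); brown(a)
E
```

```text
wrist board1_center [(0.65, [0.439, 0.1631, 0.014])]
brown px [429. 238.] [  0.5315   0.29    45.844  215.3107  47.9045]
brown px [353. 120.] [4.423000e-01 1.642000e-01 1.158660e+01 2.085602e+02 4.714950e+01]
0.82 [4.423000e-01 1.641000e-01 1.157900e+01 2.085833e+02 4.794180e+01]
0.71 [  0.2858   0.3236 -87.981  209.3672  56.2449]
brown px [287. 279.] [  0.3951   0.1565  11.1724 107.7936  46.8107]
```

```bash
python3 -m pendant '[[0.026,0.009,0,0,0,0,1],[0.026,0.009,0,0,0,0,1],[0,0,0.04,0,0,0,1],[0,0,0.04,0,0,0,1],[0,0,0.04,0,0,0,1],[0,0,0.03,0,0,0,1],[0,0,0,0,0,0,1],[0,0,0,0,0,0,1]]' >/dev/null
python3 - <<'E'
from h import *
a=look('wrist','w8.png',['board1_center']); brown(a)
h=cv2.cvtColor(a['frame'],cv2.COLOR_RGB2HSV)
for r in arm.cut_out('wrist','board1_center'): print(round(float(r['p']),2),np.round(rect(a,r['region'],.027),4))
for p in [(-.105,.024),(-.105,-.024),(.105,.024),(.105,-.024)]:
    t=np.radians(11.58);print(proj(a,[.4423+p[0]*np.cos(t)-p[1]*np.sin(t),.1641+p[0]*np.sin(t)+p[1]*np.cos(t),.027]).round(1))
go(.4423,.1641,.006,191.6)
E
```

```text
wrist board1_center [(0.75, [0.4425, 0.1643, 0.0168]), (0.58, [0.2836, 0.3316, 0.0168])]
brown px [468. 420.] [ 0.56    0.3005 45.4611 58.477  22.0264]
brown px [406. 307.] [ 0.4833  0.2292 26.783  82.6267 46.3234]
brown px [332. 236.] [4.341000e-01 1.625000e-01 1.161580e+01 1.910468e+02 4.785640e+01]
0.7 [4.334000e-01 1.621000e-01 1.144840e+01 1.906825e+02 4.855910e+01]
0.67 [  0.2867   0.2753 -87.9381 116.8578  53.3293]
[366.4  85. ]
[288.1  85.1]
[358.9 378.2]
[296.6 378.3]
cur [0.444  0.1655 0.1072] yaw -168.5 j6 -1.52 | turn [ 0.0002  0.004  -0.0022] then shift mm [  1.9  -1.  101.2] F [ 0.4 -0.4  1.2] gap 0.0934 t 20.8
```

View pics/w8.png

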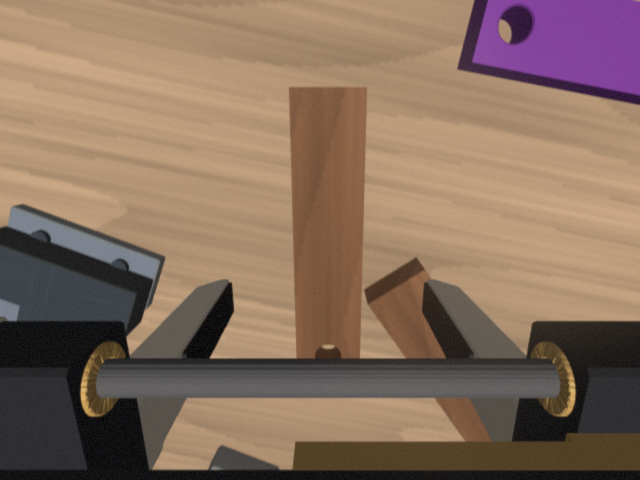

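Board A is aligned between the jaws, but board B's corner at (366,293) is close to the right finger. I'll narrow the opening before descending.

```bash
python3 -m pendant '[[0.001,0,0,0,0,0,0.7],[0,0,0,0,0,0,0.7],[0,0,0,0,0,0,0.7],[0,0,0,0,0,0,0.7],[0,0,0.03,0,0,0,0.7],[0,0,0.03,0,0,0,0.7],[0,0,0.025,0,0,0,0.7],[0,0,0.014,0,0,0,0.7],[0,0,0,0,0,0,0],[0,0,0,0,0,0,0],[0,0,0,0,0,0,0],[0,0,0,0,0,0,0],[0,0,0,0,0,0,0],[0,0,0,0,0,0,0],[0,0,0,0,0,0,0]]' 40
python3 -m pendant '[[0,0,-0.01,0,0,0,0],[0,0,-0.02,0,0,0,0],[0,0,-0.03,0,0,0,0],[0,0,-0.04,0,0,0,0],[0,0,-0.04,0,0,0,0],[0,0,-0.04,0,0,0,0],[0,0,-0.03,0,0,0,0],[0,0,-0.01,0,0,0,0],[0,0,0,0,0,0,0]]'
python3 -c "
from h import *
go(.5974,-.0317,.23,168.5)"
```

```text
clock: 22.25
ee_pos: [0.4424, 0.1651, 0.0071]
ee_rot: [-0.1, 0.995, 0.0, 0.001]
ft_force: [-0.7, -0.0, 7.0]
finger_gap: 0.0474
clock: 23.15
ee_pos: [0.442, 0.165, 0.2272]
ee_rot: [-0.1, 0.995, 0.0, 0.002]
ft_force: [-0.3, -0.3, -1.3]
finger_gap: 0.0471
cur [0.442  0.165  0.2272] yaw -168.5 j6 -1.52 | turn [0.0008 0.0031 0.4009] then shift mm [-191.5 -161.8   -2.8] F [-0.3 -0.3 -1.3] gap 0.0471 t 23.1
```

```bash
python3 -m pendant '[[0,0,0,0,0,0.134,0],[0,0,0,0,0,0.134,0],[0,0,0,0,0,0.133,0],[-0.010,-0.010,0,0,0,0,0],[-0.020,-0.021,0,0,0,0,0],[-0.025,-0.027,0,0,0,0,0],[-0.025,-0.027,0,0,0,0,0],[-0.025,-0.027,0,0,0,0,0],[-0.025,-0.027,0,0,0,0,0],[-0.016,-0.016,0,0,0,0,0],[-0.005,-0.007,0,0,0,0,0],[0,0,0,0,0,0,0],[0,0,0,0,0,0,0]]'
python3 -c "
from h import *
a=look('top','t4.png',['rod_tip','board1_center'],(330,130,430,230),6)
b=look('scene','s4.png',['rod_tip','board1_center'],(200,200,330,330),5)
go(.5974,-.0317,.23,168.5)
t=np.radians(-11.5); e=st()['ee_pos']; H=[e[0]+.085*np.cos(t),e[1]+.085*np.sin(t),e[2]+.02]
print('hole exp',proj(a,H),proj(b,H)); 
for z in (.185,.1): print(proj(a,[.6808,-.0475,z]),proj(b,[.6808,-.0475,z]))
"
```

```text
clock: 24.45
ee_pos: [0.5561, -0.0236, 0.2247]
ee_rot: [0.1, 0.995, 0.0, -0.001]
ft_force: [-0.2, 0.3, -1.3]
finger_gap: 0.0479
top rod_tip []
top board1_center [(0.98, [0.2821, 0.3322, 0.0143]), (0.68, [0.558, -0.0207, 0.2317])]
scene rod_tip [(0.72, [0.6815, -0.0475, 0.1848])]
scene board1_center [(0.88, [0.5573, -0.0247, 0.2337]), (0.81, [0.2861, 0.3307, 0.0146])]
cur [ 0.5567 -0.0233  0.2259] yaw 168.6 j6 -1.51 | turn [0.0001 0.0004 0.0013] then shift mm [-41.5  -0.1  -4.1] F [-0.1 -0.3 -1.2] gap 0.0478 t 24.8
hole exp [373.25064826 171.14755187] [263.66971561 231.23720527]
[372.79970124 158.2837838 ] [260.48836109 261.74734292]
[368.3380285  165.84564186] [263.40536825 285.21319513]
```

View pics/t4.png

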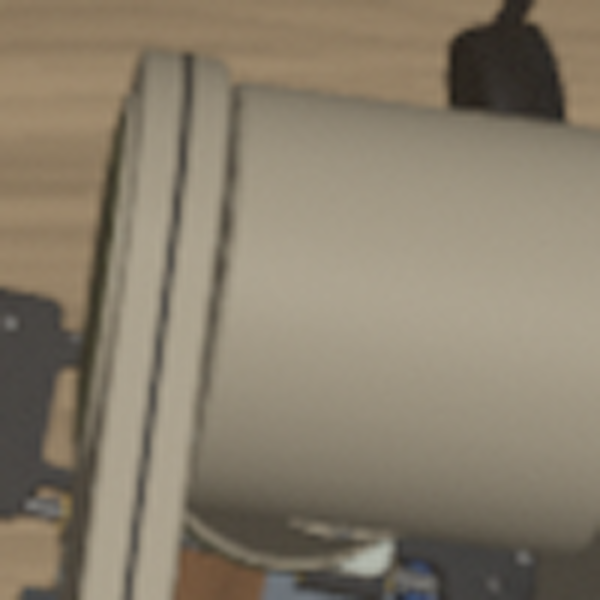

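View pics/s4.png

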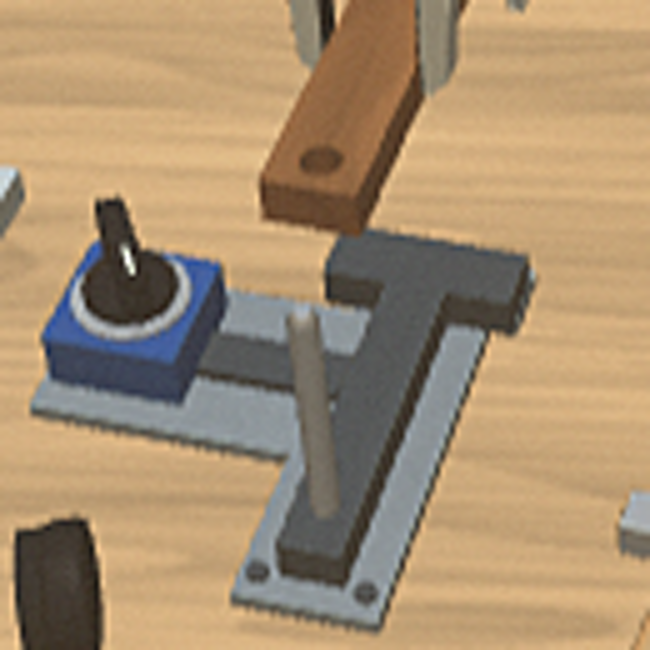

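Scene crop: the held board's hole is at (322,160) in the crop, the rod tip at (302,312), and the bed is empty. The top camera's view is blocked by the wrist, so I'll measure hole against rod in the scene camera.

```bash
cat >> h.py <<'E'
def hole_px(b,exp,r=9,k=8):
    "subpixel centroid of the dark hole near the expected pixel"
    g=cv2.cvtColor(b['frame'],cv2.COLOR_RGB2GRAY).astype(np.float32); u,v=np.round(exp).astype(int)
    p=cv2.resize(g[v-r:v+r+1,u-r:u+r+1],None,fx=k,fy=k,interpolation=cv2.INTER_CUBIC)
    c0=p[r*k-k:r*k+2*k,r*k-k:r*k+2*k].min(); ref=np.median(p); m=(p<(c0+ref)/2).astype(np.uint8)
    n,l,s,c=cv2.connectedComponentsWithStats(m); i=min(range(1,n),key=lambda i:np.hypot(*(c[i]-(r+.5)*k)) if s[i,4]>150 else 1e9)
    return (c[i]+.5)/k-.5+[u-r,v-r], s[i]/k
def jac(b,p):
    "px per mm for moves along tool x, tool y at point p"
    M=R.from_quat(st()['ee_rot']).as_matrix(); return np.array([proj(b,np.array(p)+M[:,i]*.001)-proj(b,p) for i in (0,1)]).T
E
python3 - <<'E'
from h import *
b=arm.snapshot('scene'); t=np.radians(-11.5); e=st()['ee_pos']
H=[e[0]+.085*np.cos(t),e[1]+.085*np.sin(t),e[2]+.02]
h,s=hole_px(b,proj(b,H)); print('hole',h,s,'exp',proj(b,H)); J=jac(b,H)
print('hole offset (tool mm)',np.linalg.solve(J,h-proj(b,H)))
g=b['frame'].astype(int)
for v in range(256,296,4): 
    print(v,[tuple(x) for x in g[v,254:272].tolist()] if v in(260,) else g[v,254:272].sum(1)//3, proj(b,[.6808,-.0475,.185])[0] if v==256 else '')
E
```

```text
hole [263.47776442 231.65340909] [  4.75    7.5     8.375   5.25  286.   ] exp [263.60877805 231.25599411]
hole offset (tool mm) [-1.3600488   0.13992571]
256 [161 156 161 159 161 159 158 158 159 163 156  51  59  63  65  62  60  57] 260.4883610882425
260 [(135, 144, 153), (140, 153, 161), (140, 156, 167), (147, 153, 154), (141, 144, 146), (169, 159, 146), (164, 153, 136), (173, 158, 147), (173, 152, 124), (177, 156, 131), (189, 159, 121), (150, 129, 101), (99, 80, 54), (109, 92, 70), (69, 62, 48), (66, 62, 52), (63, 58, 48), (66, 57, 47)] 
264 [147 148 156  92 119 140 146 135 119  88 157 150 144 146 146 147 148 148] 
268 [ 87 117 114 101  98 106 109 103 104  91 116 158 152 148 151 152 152 146] 
272 [ 88  85  87  86  92 104 108 111 104 104  92  81  90  86  86  90  80  85] 
276 [ 78  76  80  81  82 104 106 111 106 105  96  82  90  90  85  87  86  87] 
280 [151 151 156 156 156 109 101 110 108 105 101  84 105  80  90  88  90  85] 
284 [148 150 148 148 152 147  94 109 108 107 102  96  80  84  89  88  87  88] 
288 [153 152 150 152 154 151 110 102 110 107 108  99  88  87  92  87  87  90] 
292 [135 104 107 138 149 148 140  95 109 106 106  99  92  81  86  88  88  90]
```

```bash
cat >> h.py <<'E'
def axis(b,x=.6808,y=-.0475):
    "mean horizontal px shift of the rod's axis in the scene view against a rod at x,y (clear rod only)"
    g=b['frame'].astype(float); out=[]
    for v in range(274,296,2):
        p0,p1=proj(b,[x,y,.185]),proj(b,[x,y,.04]); u0=p0[0]+(v-p0[1])/(p1[1]-p0[1])*(p1[0]-p0[0])
        us=np.arange(u0-8,u0+8,.1); r=np.array([np.interp(us,np.arange(640),g[v,:,0]-g[v,:,2]) for _ in (0,)])[0]
        m=r>(r.max()+np.median(r))/2; out.append(us[m].mean()-u0)
    return np.median(out),np.round(out,1)
E
python3 - <<'E'
from h import *
b=arm.snapshot('scene'); print(axis(b)); P=[.6808,-.0475,.185]; J=jac(b,P); print(J, np.linalg.solve(J,[-.7,.15]), np.linalg.solve(J,[-.7,0]))
print(b['frame'][280,254:272].tolist())
go(.5975,-.0306,.23,168.5)
E
```

```text
(np.float64(-0.7000000000003865), array([-0.8, -0.7, -0.8, -0.4, -0.6, -0.6, -0.8, -0.5, -0.5, -1.1, -0.8]))
[[ 0.13853062  0.40179687]
 [-0.29959823  0.07509922]] [-0.86280755 -1.44469701] [-0.40196499 -1.60358527]
[[143, 152, 155], [145, 154, 157], [150, 158, 164], [146, 155, 161], [150, 158, 164], [114, 114, 108], [109, 102, 91], [117, 110, 100], [117, 112, 99], [115, 108, 97], [110, 102, 94], [95, 89, 77], [106, 108, 106], [82, 83, 84], [84, 89, 89], [87, 89, 87], [88, 89, 87], [87, 89, 89]]
cur [ 0.5568 -0.0236  0.2258] yaw 168.5 j6 -1.51 | turn [0.     0.0004 0.0009] then shift mm [-41.3   1.2  -4.2] F [ 0.2 -1.3 -0.7] gap 0.0477 t 24.9
```

```bash
python3 -m pendant '[[-0.01,0,0,0,0,0,0],[-0.02,-0.0005,0,0,0,0,0],[-0.0105,0,0,0,0,0,0],[0,0,0,0,0,0,0],[0,0,0,0,0,0,0]]'
cat >> h.py <<'E'
def check(rod=(.6811,-.0491),top=.02,r=9):
    "tool-frame mm from held part's hole to over the rod; top = part top above TCP"
    b=arm.snapshot('scene'); e=st()['ee_pos']; P=[*rod,e[2]+top]; h,s=hole_px(b,proj(b,P),r)
    print('hole',h.round(2),s[2:].round(1),'rod at that height',proj(b,P).round(2),'move tool mm',np.linalg.solve(jac(b,P),proj(b,P)-h).round(2)); return b
E
python3 -c "
from h import *
check();check();go(.5975,-.0306,.23,168.5)"
```

```text
clock: 25.35
ee_pos: [0.5963, -0.0326, 0.2252]
ee_rot: [0.1, 0.995, 0.0, -0.001]
ft_force: [-0.7, 0.5, -1.4]
finger_gap: 0.0476
hole [257.11 243.66] [  8.9   6.  329.4] rod at that height [257.51 243.66] move tool mm [0.23 0.89]
hole [257.12 243.51] [  9.    5.9 327.1] rod at that height [257.51 243.63] move tool mm [-0.15  1.  ]
cur [ 0.596  -0.0325  0.2254] yaw 168.5 j6 -1.51 | turn [-0.     -0.0006 -0.    ] then shift mm [-1.1  2.2 -4.6] F [-0.4 -0.1 -1.6] gap 0.0478 t 25.4
```

```bash
python3 -m pendant '[[0,0.0008,0.01,0,0,0,0],[0,0,0.015,0,0,0,0],[0,0,0.006,0,0,0,0],[0,0,0.004,0,0,0,0],[0,0,0.004,0,0,0,0],[0,0,0.003,0,0,0,0],[0,0,0,0,0,0,0]]'
python3 -c "
from h import *
check();go(.5965,-.0317,.23,168.5)"
```

```text
clock: 26.15
ee_pos: [0.5965, -0.0318, 0.1833]
ee_rot: [0.1, 0.995, 0.0, -0.0]
ft_force: [-0.4, 0.5, -0.6]
finger_gap: 0.0478
hole [259.03 256.45] [  8.9   6.2 319.5] rod at that height [259.11 256.34] move tool mm [0.4  0.04]
cur [ 0.5966 -0.0318  0.1837] yaw 168.5 j6 -1.51 | turn [ 0.      0.     -0.0001] then shift mm [  0.2   0.1 -46.3] F [ 0.1 -0.3 -1.4] gap 0.0478 t 26.2
```

```bash
python3 -m pendant '[[0,0,0.01,0,0,0,0],[0,0,0.01,0,0,0,0],[0,0,0.015,0,0,0,0],[0,0,0.015,0,0,0,0],[0,0,0,0,0,0,0]]'; python3 -m pendant '[[0,0,0.015,0,0,0,0],[0,0,0.015,0,0,0,0],[0,0,0.015,0,0,0,0],[0,0,0.015,0,0,0,0],[0,0,0.015,0,0,0,0],[0,0,0.006,0,0,0,0],[0,0,0.003,0,0,0,0],[0,0,0,0,0,0,0]]'
python3 -c "
from h import *
go(.5965,-.0317,.047,168.5);print(st()['wrist_torque'])"
```

```text
clock: 26.7
ee_pos: [0.5957, -0.0317, 0.1303]
ee_rot: [0.1, 0.995, 0.0, -0.001]
ft_force: [2.5, 0.4, -1.5]
finger_gap: 0.0478
clock: 27.5
ee_pos: [0.5963, -0.0318, 0.0493]
ee_rot: [0.1, 0.995, -0.0, -0.0]
ft_force: [-0.5, -0.2, -1.8]
finger_gap: 0.0475
cur [ 0.5963 -0.0318  0.0493] yaw 168.5 j6 -1.51 | turn [-0.0001 -0.0008 -0.0001] then shift mm [-0.1  0.2  2.3] F [-0.5 -0.2 -1.8] gap 0.0475 t 27.5
[-0.05107734  0.03315179  0.03059352]
```

```bash
python3 -m pendant '[[0,0,0.002,0,0,0,0],[0,0,0.0005,0,0,0,0],[0,0,0,0,0,0,0]]'; python3 -m pendant '[[0,0,0,0,0,0,1],[0,0,0,0,0,0,1],[0,0,0,0,0,0,1],[0,0,0,0,0,0,1],[0,0,-0.01,0,0,0,1],[0,0,-0.03,0,0,0,1],[0,0,-0.04,0,0,0,1],[0,0,-0.04,0,0,0,1],[0,0,-0.04,0,0,0,1],[0,0,-0.04,0,0,0,1],[0,0,0,0,0,0,1],[0,0,0,0,0,0,1]]'
python3 - <<'E'
from h import *
a=look('wrist','w9.png',['board1_center','knob_grip']);brown(a,.067)
for r in arm.cut_out('wrist','board1_center'): print(round(float(r['p']),2),np.round(rect(a,r['region'],.067),4))
go(.531,.290,.22,225.9)
E
```

```text
clock: 27.8
ee_pos: [0.5968, -0.0319, 0.0475]
ee_rot: [0.1, 0.995, -0.0, 0.0]
ft_force: [-0.1, 0.4, -1.4]
finger_gap: 0.0478
clock: 29.0
ee_pos: [0.5975, -0.0319, 0.2494]
ee_rot: [0.1, 0.995, -0.0, 0.002]
ft_force: [0.0, -0.1, 0.2]
finger_gap: 0.0927
wrist board1_center [(0.95, [0.5918, -0.0339, 0.0584]), (0.17, [0.6839, -0.0425, 0.1846])]
wrist knob_grip [(0.97, [0.55, -0.1721, 0.0826])]
brown px [335. 228.] [ 5.96400e-01 -3.27000e-02 -1.13772e+01  2.07761e+02  4.70714e+01]
brown px [585.  41.] [  0.5101   0.2296  45.8354 129.3433  53.4062]
0.83 [ 5.966000e-01 -3.230000e-02 -1.144540e+01  2.096886e+02  4.873930e+01]
cur [ 0.5956 -0.0317  0.2452] yaw 168.5 j6 -1.51 | turn [ 0.0014 -0.0031 -1.0019] then shift mm [-186.1  270.3   25.2] F [ 0.9 -0.4  0. ] gap 0.0926 t 29.2
```

```bash
python3 -m pendant '[[0,0,0,0,0,-0.125,1],[0,0,0,0,0,-0.125,1],[0,0,0,0,0,-0.125,1],[0,0,0,0,0,-0.125,1],[0,0,0,0,0,-0.125,1],[0,0,0,0,0,-0.125,1],[0,0,0,0,0,-0.125,1],[0,0,0,0,0,-0.127,1],[-0.0186,0.027,0,0,0,0,1],[-0.0186,0.027,0,0,0,0,1],[-0.0186,0.027,0,0,0,0,1],[-0.0186,0.027,0,0,0,0,1],[-0.0186,0.027,0,0,0,0,1],[-0.0186,0.027,0,0,0,0,1],[-0.0186,0.027,0,0,0,0,1],[-0.0186,0.027,0,0,0,0,1],[-0.0186,0.027,0,0,0,0,1],[-0.0186,0.027,0,0,0,0,1]]'
python3 -m pendant '[[0,0,0,0,0,0,1],[0,0,0,0,0,0,1]]' >/dev/null
python3 - <<'E'
from h import *
a=look('wrist','w10.png',['board1_center']);brown(a)
for r in arm.cut_out('wrist','board1_center'): print(round(float(r['p']),2),np.round(rect(a,r['region'],.027),4))
go(.531,.290,.007,225.9)
E
```

```text
clock: 31.0
ee_pos: [0.531, 0.2906, 0.2454]
ee_rot: [-0.39, 0.921, -0.0, -0.001]
ft_force: [0.2, 0.3, 0.8]
finger_gap: 0.0931
wrist board1_center [(0.88, [0.2841, 0.3305, 0.0148])]
brown px [329. 188.] [  0.5336   0.292   45.7691 209.6178  48.3229]
brown px [36. 27.] [ 6.04800e-01 -3.65000e-02 -1.13392e+01  9.11398e+01  3.76705e+01]
0.73 [  0.2878   0.33   -88.4984 210.1924  60.2192]
cur [0.5322 0.2885 0.2465] yaw -134.2 j6 -1.96 | turn [ 0.0001 -0.0013 -0.001 ] then shift mm [ -0.3   1.9 239.5] F [-0.3 -1.2 -0.5] gap 0.0934 t 31.4
```

```bash
python3 -m pendant '[[-0.0035,0.0015,0.03,0,0,0,1],[0,0,0.04,0,0,0,1],[0,0,0.04,0,0,0,1],[0,0,0.04,0,0,0,1],[0,0,0.04,0,0,0,1],[0,0,0.03,0,0,0,1],[0,0,0.0185,0,0,0,1],[0,0,0,0,0,0,0],[0,0,0,0,0,0,0],[0,0,0,0,0,0,0],[0,0,0,0,0,0,0],[0,0,0,0,0,0,0],[0,0,0,0,0,0,0],[0,0,0,0,0,0,0],[0,0,0,0,0,0,0],[0,0,0,0,0,0,0]]' 40
python3 -m pendant '[[0,0,-0.01,0,0,0,0],[0,0,-0.02,0,0,0,0],[0,0,-0.03,0,0,0,0],[0,0,-0.04,0,0,0,0],[0,0,-0.04,0,0,0,0],[0,0,-0.04,0,0,0,0],[0,0,-0.03,0,0,0,0],[0,0,-0.01,0,0,0,0],[0,0,0,0,0,0,0]]'
python3 -c "
from h import *
go(.5966+.0392,-.0318-.008,.23,168.5)
go(.5966-.0392,-.0318+.008,.23,168.5)"
```

```text
clock: 32.95
ee_pos: [0.5339, 0.2935, 0.0094]
ee_rot: [-0.39, 0.921, 0.0, 0.0]
ft_force: [-1.6, -0.6, 6.0]
finger_gap: 0.0477
clock: 33.85
ee_pos: [0.5342, 0.2935, 0.2302]
ee_rot: [-0.39, 0.921, 0.0, 0.001]
ft_force: [0.4, -0.1, -1.5]
finger_gap: 0.0476
cur [0.5342 0.2935 0.2302] yaw -134.1 j6 -1.95 | turn [3.000e-04 3.100e-03 1.002e+00] then shift mm [-1.660e+02 -3.064e+02  2.000e-01] F [ 0.4 -0.1 -1.5] gap 0.0476 t 33.9
cur [0.5342 0.2935 0.2302] yaw -134.1 j6 -1.95 | turn [3.000e-04 3.100e-03 1.002e+00] then shift mm [-8.600e+01 -3.063e+02  2.000e-01] F [ 0.4 -0.1 -1.5] gap 0.0476 t 33.9
```

```bash
python3 -m pendant '[[0,0,0,0,0,0.125,0],[0,0,0,0,0,0.125,0],[0,0,0,0,0,0.125,0],[0,0,0,0,0,0.125,0],[0,0,0,0,0,0.125,0],[0,0,0,0,0,0.125,0],[0,0,0,0,0,0.125,0],[0,0,0,0,0,0.127,0],[-0.008,-0.020,0,0,0,0,0],[-0.014,-0.034,0,0,0,0,0],[-0.014,-0.034,0,0,0,0,0],[-0.014,-0.034,0,0,0,0,0],[-0.014,-0.034,0,0,0,0,0],[-0.014,-0.034,0,0,0,0,0],[-0.014,-0.034,0,0,0,0,0],[-0.014,-0.034,0,0,0,0,0],[-0.012,-0.029,0,0,0,0,0],[-0.008,-0.0195,0,0,0,0,0],[0,0,0,0,0,0,0],[0,0,0,0,0,0,0]]'
python3 -c "
from h import *
b=check(top=.0185,r=10);check(top=.0185);go(.5966,-.0318,.195,168.5)
save(b,'s5.png',(200,180,340,340),4)
"
```

```text
clock: 35.85
ee_pos: [0.5946, -0.0323, 0.2258]
ee_rot: [0.101, 0.995, 0.0, -0.002]
ft_force: [-0.6, 0.2, -1.3]
finger_gap: 0.0478
hole [257.23 243.48] [  8.9   5.9 325. ] rod at that height [257.53 243.79] move tool mm [-0.78  1.  ]
hole [257.61 243.42] [  8.9   6.1 334.1] rod at that height [257.51 243.6 ] move tool mm [-0.63 -0.03]
cur [ 0.595  -0.0313  0.227 ] yaw 168.5 j6 -1.51 | turn [ 0.0002 -0.0025  0.0005] then shift mm [-1.6 -0.2 32. ] F [-0.1  1.1 -1.7] gap 0.0476 t 36.0
```

View pics/s5.png

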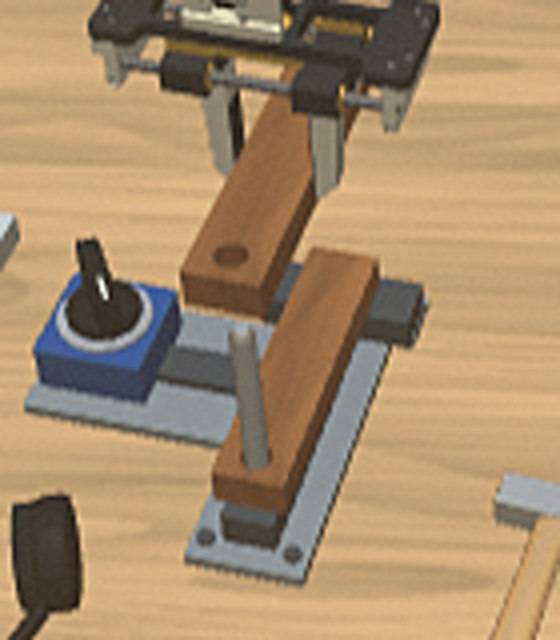

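Board A is flat on the rod and in line. Board B is held above it, with its hole at crop (232,255), near the rod line.

```bash
python3 -m pendant '[[-0.0007,0.0003,0.01,0,0,0,0],[0,0,0.012,0,0,0,0],[0,0,0.006,0,0,0,0],[0,0,0.004,0,0,0,0],[0,0,0.004,0,0,0,0],[0,0,0.004,0,0,0,0],[0,0,0,0,0,0,0]]'
python3 -c "
from h import *
check(top=.0185);go(.5965,-.0317,.0755,168.5)"
```

```text
clock: 36.65
ee_pos: [0.5963, -0.0321, 0.1881]
ee_rot: [0.1, 0.995, 0.0, -0.0]
ft_force: [-0.5, -0.5, -2.2]
finger_gap: 0.0477
hole [258.91 255.43] [  8.9   6.2 323.5] rod at that height [258.98 255.35] move tool mm [0.29 0.08]
cur [ 0.5965 -0.0322  0.1885] yaw 168.5 j6 -1.51 | turn [ 0.     -0.0002 -0.0001] then shift mm [1.00e-01 5.00e-01 1.13e+02] F [-0.4 -0.3 -1.8] gap 0.0475 t 36.7
```

```bash
python3 -m pendant '[[0,0,0.01,0,0,0,0],[0,0,0.01,0,0,0,0],[0,0,0.015,0,0,0,0],[0,0,0.015,0,0,0,0],[0,0,0.015,0,0,0,0],[0,0,0.015,0,0,0,0],[0,0,0.015,0,0,0,0],[0,0,0.008,0,0,0,0],[0,0,0.004,0,0,0,0],[0,0,0.002,0,0,0,0],[0,0,0,0,0,0,0]]';python3 -m pendant '[[0,0,0.0015,0,0,0,0],[0,0,0,0,0,0,0]]'; python3 -m pendant '[[0,0,0.0015,0,0,0,0],[0,0,0,0,0,0,0]]'
```

```text
clock: 37.8
ee_pos: [0.5965, -0.0321, 0.0796]
ee_rot: [0.1, 0.995, -0.0, -0.0]
ft_force: [1.3, -0.4, -1.4]
finger_gap: 0.0478
clock: 38.0
ee_pos: [0.5966, -0.0322, 0.0783]
ee_rot: [0.1, 0.995, -0.0, 0.0]
ft_force: [0.5, 0.0, -1.8]
finger_gap: 0.0476
clock: 38.2
ee_pos: [0.5965, -0.0322, 0.0766]
ee_rot: [0.1, 0.995, -0.0, 0.0]
ft_force: [0.3, -0.8, -1.6]
finger_gap: 0.0478
```

```bash
python3 -m pendant '[[0,0,0.001,0,0,0,0],[0,0,0,0,0,0,1],[0,0,0,0,0,0,1],[0,0,0,0,0,0,1],[0,0,0,0,0,0,1],[0,0,0,0,0,0,1],[0,0,-0.01,0,0,0,1],[0,0,-0.03,0,0,0,1],[0,0,-0.04,0,0,0,1],[0,0,-0.04,0,0,0,1],[0,0,-0.04,0,0,0,1],[0,0,-0.01,0,0,0,1],[0,0,0,0,0,0,1],[0,0,0,0,0,0,1]]'
python3 - <<'E'
from h import *
a=look('wrist','w11.png',['board1_center']);brown(a,.094)
for r in arm.cut_out('wrist','board1_center'): print(round(float(r['p']),2),np.round(rect(a,r['region'],.094),4))
look('scene','s6.png',(),(200,180,340,340),4)
go(.521,-.315,.245,168.6)
E
```

```text
clock: 39.6
ee_pos: [0.5961, -0.0321, 0.2445]
ee_rot: [0.1, 0.995, 0.0, -0.001]
ft_force: [-0.0, 0.0, 0.2]
finger_gap: 0.0933
wrist board1_center []
brown px [339. 214.] [ 5.956000e-01 -3.290000e-02 -1.168190e+01  2.072608e+02  4.729870e+01]
cur [ 0.5955 -0.032   0.2434] yaw 168.5 j6 -1.51 | turn [-0.0002 -0.0036 -0.0018] then shift mm [  17.1 -292.1   -1.6] F [ 0.5 -0.6 -0. ] gap 0.0928 t 39.8
```

View pics/s6.png

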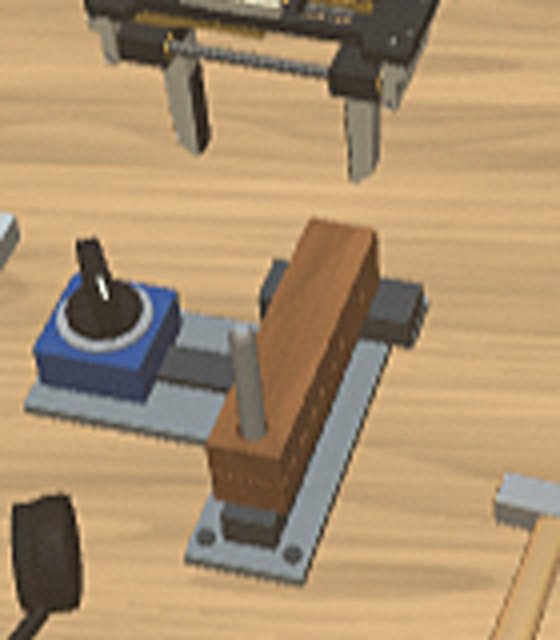

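Both boards are stacked flat and in line on the bed. The pale offcut pile at the far left is bench-coloured, touching, and never flagged as a board, so it isn't a task board. Next, the platen.

```bash
python3 -m pendant '[[0.001,-0.0292,0,0,0,0,1],[0.001,-0.0292,0,0,0,0,1],[0.002,-0.0292,0,0,0,0,1],[0.002,-0.0292,0,0,0,0,1],[0.002,-0.0292,0,0,0,0,1],[0.002,-0.0292,0,0,0,0,1],[0.002,-0.0292,0,0,0,0,1],[0.002,-0.0292,0,0,0,0,1],[0.002,-0.0292,0,0,0,0,1],[0.001,-0.0292,0,0,0,0,1],[0,0,0,0,0,0,1],[0,0,0,0,0,0,1]]'
python3 - <<'E'
from h import *
a=look('wrist','w12.png',['platen_center'])
for r in arm.cut_out('wrist','platen_center'): print(round(float(r['p']),2),np.round(rect(a,r['region'],.024),4))
go(.521,-.315,.0065,168.6)
E
```

```text
clock: 41.0
ee_pos: [0.5211, -0.3149, 0.2444]
ee_rot: [0.101, 0.995, 0.001, -0.001]
ft_force: [-0.3, 1.0, 0.4]
finger_gap: 0.0928
wrist platen_center [(0.79, [0.5219, -0.3157, 0.0133])]
0.79 [  0.5213  -0.3146 -11.1931 209.3332  57.8163]
cur [ 0.5219 -0.3138  0.2452] yaw 168.6 j6 -2.0 | turn [ 0.0006 -0.0006 -0.0008] then shift mm [  0.6  -1.4 238.7] F [0.  0.9 0. ] gap 0.0927 t 41.1
```

```bash
python3 -m pendant '[[0,0,0.03,0,0,0,1],[0,0,0.04,0,0,0,1],[0,0,0.04,0,0,0,1],[0,0,0.04,0,0,0,1],[0,0,0.04,0,0,0,1],[0,0,0.03,0,0,0,1],[0,0,0.0175,0,0,0,1],[0,0,0,0,0,0,0],[0,0,0,0,0,0,0],[0,0,0,0,0,0,0],[0,0,0,0,0,0,0],[0,0,0,0,0,0,0],[0,0,0,0,0,0,0],[0,0,0,0,0,0,0],[0,0,0,0,0,0,0]]' 58
python3 -m pendant '[[0,0,-0.01,0,0,0,0],[0,0,-0.02,0,0,0,0],[0,0,-0.03,0,0,0,0],[0,0,-0.03,0,0,0,0],[0,0,-0.03,0,0,0,0],[0,0,-0.03,0,0,0,0],[0,0,-0.03,0,0,0,0],[0,0,-0.02,0,0,0,0],[0,0,-0.015,0,0,0,0],[0,0,-0.008,0,0,0,0],[0,0,0,0,0,0,0]]'
python3 -c "
from h import *
go(.5965,-.0318,.23,168.5)"
```

```text
clock: 42.65
ee_pos: [0.5226, -0.315, 0.0095]
ee_rot: [0.1, 0.995, -0.0, 0.001]
ft_force: [0.1, 3.1, 6.7]
finger_gap: 0.0555
clock: 43.75
ee_pos: [0.5218, -0.3151, 0.2317]
ee_rot: [0.1, 0.995, -0.0, 0.0]
ft_force: [-0.2, -0.5, -6.4]
finger_gap: 0.0554
cur [ 0.5218 -0.3151  0.2317] yaw 168.5 j6 -2.0 | turn [-0.0004  0.0006 -0.0002] then shift mm [-16.8 292.5   1.7] F [-0.2 -0.5 -6.4] gap 0.0554 t 43.8
```

```bash
python3 -m pendant '[[0,0.012,0,0,0,0,0],[-0.001,0.022,0,0,0,0,0],[-0.002,0.029,0,0,0,0,0],[-0.002,0.029,0,0,0,0,0],[-0.002,0.029,0,0,0,0,0],[-0.002,0.029,0,0,0,0,0],[-0.002,0.029,0,0,0,0,0],[-0.002,0.029,0,0,0,0,0],[-0.002,0.029,0,0,0,0,0],[-0.001,0.026,0,0,0,0,0],[-0.001,0.018,0,0,0,0,0],[0,0.0115,0,0,0,0,0],[0,0,0,0,0,0,0],[0,0,0,0,0,0,0]]'
python3 -c "
from h import *
b=check(top=.015);check(top=.015);go(.5966,-.0318,.195,168.5)
for r in arm.place_of('scene','platen_center'): print(r)
save(b,'s7.png',(200,180,340,340),4)
"
```

```text
clock: 45.15
ee_pos: [0.5961, -0.0318, 0.2303]
ee_rot: [0.1, 0.995, -0.0, -0.001]
ft_force: [0.0, 0.1, -5.7]
finger_gap: 0.0554
hole [257.98 243.21] [  8.9   5.6 314. ] rod at that height [257.5  243.58] move tool mm [-1.4  -0.64]
hole [257.64 243.15] [  8.6   5.6 303. ] rod at that height [257.5  243.52] move tool mm [-1.19  0.07]
cur [ 0.5963 -0.0326  0.2308] yaw 168.4 j6 -1.51 | turn [-0.0004 -0.0005 -0.001 ] then shift mm [-0.1  0.8 35.8] F [-0.1 -0.8 -6.7] gap 0.0552 t 45.2
{'centre': [0.596, -0.0304, 0.2323], 'p': 0.89}
{'centre': [0.6008, -0.0355, 0.0036], 'p': 0.56}
```

```bash
python3 -m pendant '[[-0.0012,0,0.01,0,0,0,0],[0,0,0.014,0,0,0,0],[0,0,0.006,0,0,0,0],[0,0,0.003,0,0,0,0],[0,0,0,0,0,0,0]]'
python3 -c "
from h import *
check(top=.015);check(top=.015)"
python3 -m pendant '[[0,0,0.003,0,0,0,0],[0,0,0.003,0,0,0,0],[0,0,0.003,0,0,0,0],[0,0,0,0,0,0,0]]'
python3 -c "
from h import *
check(top=.015);go(.5966,-.0318,.103,168.5)"
```

```text
clock: 45.8
ee_pos: [0.5972, -0.0319, 0.197]
ee_rot: [0.1, 0.995, 0.0, -0.001]
ft_force: [0.1, 0.6, -6.4]
finger_gap: 0.0554
hole [259.02 253.85] [  8.9   5.8 321.4] rod at that height [258.77 253.61] move tool mm [ 0.59 -0.83]
hole [258.96 253.63] [  8.8   6.  315.2] rod at that height [258.74 253.45] move tool mm [ 0.43 -0.68]
clock: 46.3
ee_pos: [0.5974, -0.0318, 0.1884]
ee_rot: [0.1, 0.995, -0.0, -0.001]
ft_force: [-0.3, -0.7, -7.2]
finger_gap: 0.0554
hole [259.35 256.33] [  8.5   5.8 308.6] rod at that height [259.11 256.32] move tool mm [-0.11 -0.55]
cur [ 0.5976 -0.0318  0.1887] yaw 168.5 j6 -1.51 | turn [-0.0001 -0.0007 -0.    ] then shift mm [ 1.  -0.2 85.7] F [-0.1  0.9 -6.2] gap 0.0557 t 46.4
```

```bash
python3 -m pendant '[[0,-0.0004,0.01,0,0,0,0],[0,0,0.015,0,0,0,0],[0,0,0.015,0,0,0,0],[0,0,0.015,0,0,0,0],[0,0,0.012,0,0,0,0],[0,0,0.008,0,0,0,0],[0,0,0.004,0,0,0,0],[0,0,0.003,0,0,0,0],[0,0,0,0,0,0,0]]';python3 -m pendant '[[0,0,0.0015,0,0,0,0],[0,0,0,0,0,0,0]]'; python3 -m pendant '[[0,0,0.0015,0,0,0,0],[0,0,0,0,0,0,0]]'
```

```text
clock: 47.25
ee_pos: [0.5975, -0.0323, 0.1068]
ee_rot: [0.1, 0.995, -0.0, -0.0]
ft_force: [0.3, 0.4, -6.4]
finger_gap: 0.0556
clock: 47.45
ee_pos: [0.5978, -0.0323, 0.1058]
ee_rot: [0.1, 0.995, -0.0, 0.0]
ft_force: [0.2, 0.6, -6.4]
finger_gap: 0.0555
clock: 47.65
ee_pos: [0.5977, -0.0323, 0.1041]
ee_rot: [0.1, 0.995, 0.0, -0.0]
ft_force: [-0.9, 0.1, -6.1]
finger_gap: 0.0553
```

```bash
python3 -m pendant '[[0,0,0.001,0,0,0,0],[0,0,0.0005,0,0,0,0],[0,0,0,0,0,0,0]]'; python3 -m pendant '[[0,0,0,0,0,0,1],[0,0,0,0,0,0,1],[0,0,0,0,0,0,1],[0,0,0,0,0,0,1],[0,0,0,0,0,0,1],[0,0,-0.01,0,0,0,1],[0,0,-0.03,0,0,0,1],[0,0,-0.04,0,0,0,1],[0,0,-0.04,0,0,0,1],[0,0,-0.03,0,0,0,1],[0,0,0,0,0,0,1],[0,0,0,0,0,0,1]]'
python3 - <<'E'
from h import *
a=look('wrist','w13.png',['platen_center','knob_grip'])
for r in arm.cut_out('wrist','platen_center'): print(round(float(r['p']),2),np.round(rect(a,r['region'],.118),4))
b=arm.snapshot('scene')
f=lambda s,x0,y0,x1,y1,k:cv2.resize(s[y0:y1,x0:x1],None,fx=k,fy=k,interpolation=cv2.INTER_CUBIC)
s0=cv2.imread('pics/scene0.png'); A=f(b['frame'][:,:,::-1],200,180,340,320,3); B=f(s0,490,160,590,260,4.2); cv2.imwrite('pics/c1.png',np.hstack([A,cv2.resize(B,(380,420))]))
go(.549,-.1705,.25,203.6)
E
```

```text
clock: 47.95
ee_pos: [0.5979, -0.0323, 0.1035]
ee_rot: [0.1, 0.995, -0.0, 0.0]
ft_force: [-4.8, 1.1, 2.5]
finger_gap: 0.0554
clock: 49.15
ee_pos: [0.5984, -0.0324, 0.2543]
ee_rot: [0.1, 0.995, -0.0, 0.001]
ft_force: [-0.3, -0.6, -0.6]
finger_gap: 0.0933
wrist platen_center [(0.94, [0.5983, -0.0315, 0.1084]), (0.32, [0.5522, -0.1729, 0.0822])]
wrist knob_grip [(0.58, [0.5491, -0.1711, 0.0821])]
0.64 [ 5.962000e-01 -3.290000e-02 -1.130090e+01  2.086881e+02  5.591630e+01]
0.42 [ 0.5438 -0.1483 22.097  60.0574 45.0093]
cur [ 0.597  -0.0322  0.251 ] yaw 168.5 j6 -1.51 | turn [ 0.0007 -0.0027 -0.6127] then shift mm [  99.3 -107.5    1. ] F [ 0.3  0.4 -0.5] gap 0.0931 t 49.4
```

View pics/c1.png

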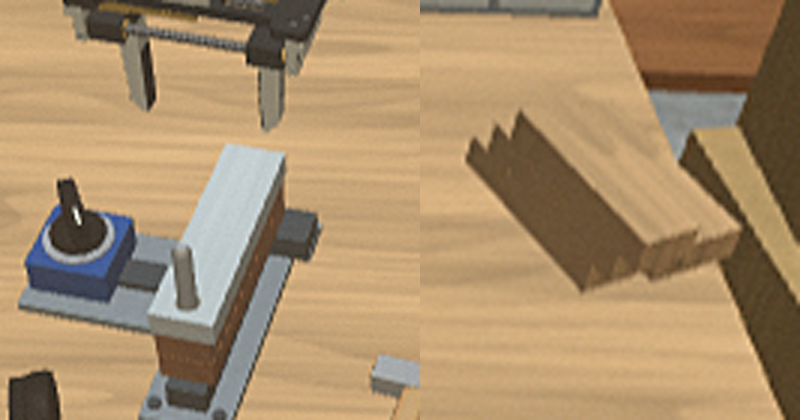

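The stack is flat with the platen on top, and the right half shows the pale pile is undrilled offcuts. Now to clamp.

```bash
python3 -m pendant '[[0,0,0,0,0,-0.127,1],[0,0,0,0,0,-0.127,1],[0,0,0,0,0,-0.127,1],[0,0,0,0,0,-0.128,1],[0,0,0,0,0,-0.128,1],[0.0204,-0.021,0,0,0,0,1],[0.0204,-0.021,0,0,0,0,1],[0.0204,-0.021,0,0,0,0,1],[0.0204,-0.021,0,0,0,0,1],[0.0204,-0.021,0,0,0,0,1],[0,0,0.03,0,0,0,1],[0,0,0.04,0,0,0,1],[0,0,0.03,0,0,0,1],[0,0,0,0,0,0,1],[0,0,0,0,0,0,1]]'
python3 - <<'E'
from h import *
a=look('wrist','w14.png',['knob_grip'])
# knob bar orientation / centring: dark bar vs disc is weak; use white mark
h=cv2.cvtColor(a['frame'],cv2.COLOR_RGB2HSV); c=proj(a,[.549,-.1705,.1]).round().astype(int); print(c)
m=((h[...,2]>200)&(h[...,1]<40)).astype(np.uint8); m[:c[1]-110]=0;m[c[1]+110:]=0;m[:,:c[0]-110]=0;m[:,c[0]+110:]=0
for q in cv2.findContours(m,0,2)[0]:
    if cv2.contourArea(q)>15: print(cv2.minAreaRect(q), at(a,*cv2.minAreaRect(q)[0],.1))
go(.549,-.1705,.067,205)
E
```

```text
clock: 50.9
ee_pos: [0.5491, -0.1703, 0.1523]
ee_rot: [-0.216, 0.976, 0.001, -0.001]
ft_force: [-0.3, 0.5, 0.3]
finger_gap: 0.0927
wrist knob_grip [(0.67, [0.5504, -0.1712, 0.0816])]
[329 261]
((324.0, 293.5), (27.0, 4.0), 90.0) [ 0.570209   -0.16383188  0.1       ]
cur [ 0.5508 -0.1709  0.1548] yaw -155.0 j6 -2.4 | turn [-0.0021  0.0019  0.    ] then shift mm [ 1.5  1.2 87.8] F [ 1.3 -0.5  0.9] gap 0.093 t 51.0
```

```bash
python3 -m pendant '[[0,-0.0015,0.03,0,0,0,1],[0,0,0.03,0,0,0,1],[0,0,0.024,0,0,0,1],[0,0,0.001,0,0,0,0],[0,0,0,0,0,0,0],[0,0,0,0,0,0,0],[0,0,0,0,0,0,0],[0,0,0,0,0,0,0],[0,0,0,0,0,0,0],[0,0,0,0,0,0,0],[0,0,0,0,0,0,0],[0,0,0,0,0,0,0],[0,0,0,0,0,0,0]]' 25
python3 -m pendant '[[0,0,0,0,0,0.1,0],[0,0,0,0,0,0.1,0],[0,0,0,0,0,0.1,0],[0,0,0,0,0,0.1,0],[0,0,0,0,0,0.1,0],[0,0,0,0,0,0.1,0],[0,0,0,0,0,0.1,0],[0,0,0,0,0,0.1,0],[0,0,0,0,0,0.1,0],[0,0,0,0,0,0.1,0],[0,0,0,0,0,0.1,0],[0,0,0,0,0,0.06,0],[0,0,0,0,0,0,0]]'
python3 -c "
from h import *
print(st()['wrist_torque']);go(.549,-.17,.067)"
```

```text
clock: 52.3
ee_pos: [0.5502, -0.1719, 0.0675]
ee_rot: [-0.216, 0.976, 0.0, -0.0]
ft_force: [-1.2, 0.0, -0.5]
finger_gap: 0.0177
clock: 53.6
ee_pos: [0.5502, -0.1705, 0.0676]
ee_rot: [0.355, 0.935, 0.001, -0.001]
ft_force: [-1.2, 6.0, 1.4]
finger_gap: 0.0164
[ 0.97351118  0.16250855 -0.17904674]
cur [ 0.5502 -0.1705  0.0676] yaw 138.4 j6 -1.24 | turn [ 0.0012 -0.0018 -0.    ] then shift mm [ 1.2 -0.4  0.6] F [-1.2  6.   1.4] gap 0.0164 t 53.6
```

Knob is back at about its starting angle. Now release, retreat and run the last checks.

```bash
python3 -m pendant '[[0,0,0,0,0,0,1],[0,0,0,0,0,0,1],[0,0,0,0,0,0,1],[0,0,0,0,0,0,1],[0,0,0,0,0,0,1],[0,0,0,0,0,0,1],[0,0,-0.02,0,0,0,1],[0,0,-0.04,0,0,0,1],[0,0,-0.04,0,0,0,1],[0,0,-0.04,0,0,0,1],[0,0,-0.04,0,0,0,1],[0,0,-0.03,0,0,0,1],[0,0,0,0,0,0,1],[0,0,0,0,0,0,1]]'
python3 - <<'E'
from h import *
a=look('wrist','w15.png',['platen_center','knob_grip'])
c=proj(a,[.549,-.1705,.1]).round().astype(int); h=cv2.cvtColor(a['frame'],cv2.COLOR_RGB2HSV)
m=((h[...,2]>190)&(h[...,1]<50)).astype(np.uint8)
for q in cv2.findContours(m,0,2)[0]:
    p=cv2.minAreaRect(q)
    if 15<cv2.contourArea(q) and np.hypot(*(np.array(p[0])-c))<70: W=at(a,*p[0],.1);print('mark',p,W,np.degrees(np.arctan2(W[1]+.1705,W[0]-.549)))
for r in arm.cut_out('wrist','platen_center'): print(round(float(r['p']),2),np.round(rect(a,r['region'],.118),4))
for c in ('top','scene'):
    a=arm.snapshot(c)
    for t in ['platen_center','board1_center','hammer_grip','ear_muffs','rod_tip']: print(c,t,[(round(float(r['p']),2),np.round(r['centre'],3).tolist()) for r in arm.place_of(c,t)])
go(.549,-.17,.3)
E
```

```text
clock: 55.0
ee_pos: [0.5507, -0.1721, 0.2783]
ee_rot: [0.354, 0.935, -0.0, 0.001]
ft_force: [-0.4, 0.9, -0.4]
finger_gap: 0.0928
wrist platen_center [(0.85, [0.5972, -0.0336, 0.1078])]
wrist knob_grip [(0.74, [0.5508, -0.1696, 0.0819])]
mark ((327.0, 235.0), (18.0, 2.0), 90.0) [ 0.56471216 -0.18574017  0.1       ] -44.126367295758875
0.9 [ 5.957000e-01 -3.530000e-02 -1.114700e+01  2.104255e+02  6.280170e+01]
top platen_center [(0.94, [0.596, -0.034, 0.104]), (0.23, [0.68, -0.05, 0.189])]
top board1_center [(0.81, [0.281, 0.333, 0.01])]
top hammer_grip [(0.78, [0.734, 0.128, 0.011])]
top ear_muffs [(0.72, [0.734, 0.127, 0.008])]
top rod_tip [(0.63, [0.679, -0.049, 0.188])]
scene platen_center [(0.69, [0.595, -0.033, 0.108])]
scene board1_center [(0.7, [0.286, 0.331, 0.013]), (0.63, [0.593, -0.035, 0.055])]
scene hammer_grip [(0.75, [0.736, 0.126, 0.01])]
scene ear_muffs []
scene rod_tip [(0.8, [0.676, -0.045, 0.186])]
cur [ 0.5503 -0.1719  0.2777] yaw 138.5 j6 -1.24 | turn [0.0001 0.0001 0.    ] then shift mm [  2.2   0.6 -22.3] F [0.1 0.4 0.3] gap 0.0928 t 55.8
```

```bash
python3 -c "
from cell import arm
print(arm.close_job())"
```

```text
the job is handed in; nothing more can be done
None
```

The jig is loaded and clamped, and I handed the job in at about 56 s.

**What I did:**
- I turned the knob anticlockwise past its click and laid the platen flat on the free bench.
- I lowered both brown boards present (the third was absent) over the rod, and then the platen.
- I turned the knob clockwise back past its click.
- One board was knocked a few centimetres before I reached it, so I measured it again before gripping.

**Last checks:**
- **Platen:** it sits at about (0.596, -0.034, 0.106), yaw about -11.2°. That is within about 3 mm and 0.4° of the jig, at the height expected on two boards.
- **Knob:** its mark is back at -44°, against -43° at the start, so it is clamped.
- **Bystanders:** the hammer and the purple look-alike read where they started, to within a few mm, and the gripper is clear of everything.

**Checks that failed or disagreed:**
- **Ear muffs:** the network found them in neither camera. Its single report from the top camera lay on the hammer, so it is false. I saw part of them where they belong in the scene crop with both boards stacked. I did not check them in a picture after that, but the arm was never near them.
- **Platen and rod readings:** a late oblique wrist outline and two network readings in the scene view differed by up to 5 mm.

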